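# Pack two bangle orders and stack the trays

## Robot

A 6-joint arm with a two-finger parallel gripper is mounted at the origin on the work surface. World frame = base frame: x ahead of the robot, y to its left, z up, the work surface at z = 0. Lengths are in m, angles in rad, forces in N, time in s.
With the tool pointing down it reaches from about 0.25 to 0.725 m from the base axis. Payload 4 kg.
Tool frame: the origin (TCP) lies on the centre line of the jaws, within the pads' length; the fingertips stand 25 mm ahead of it and the grasp point (between the pads) lies 6 mm ahead of it; z points along the fingers, x is the direction in which the jaws open and shut, and the axes are right-handed (so a half turn about z gives the same grasp; the last joint's range is limited). The gripper opens to 85 mm and grips with 20 to 120 N. Pads are 22 mm wide; open, the fingers measure 114 mm over their backs; the gripper's body (76 mm by 85 mm) begins 54 mm behind the grasp point. The pads swing forward as they close: fully open they stand 13 mm farther back than shut.
Start: joints at [1.298, 0.241, 0.005, 1.335, 0, 1.571], TCP at [0.135, 0.482, 0.256] pointing down, gripper open.
Joint ranges: [-2.72, 2.72], [-1.05, 1.87], [-1.09, 1.28], [-1.99, 2.15], [-1.42, 1.44], [-3.14, 3.14]. Speed limits (rad/s): [2.79, 2.79, 3.14, 3.14, 3.14, 3.14].

## Interface

Orientations are given as a unit quaternion [x, y, z, w].
In Python, from workcell import bot, imaging, order gives the robot as it stands.
- The arm moves only by the tool carry_out, never from a script. Its argument "moves" is a list of rows, each a list of 5 numbers: the shift along the tool's x, y, z scaled (see below), then the turn about the tool's z scaled (see below), then the opening, from -1 (shut) to 1 (fully open). In form: [[tx, ty, tz, roll, hand], ...]. A call has 1 to 20 rows; each row is the pose to reach, as a shift and turn from the pose commanded when the call began, along the tool's axes at that moment; what a row does not reach only later rows make up. The controller multiplies each number of a shift by 0.1 m and each number of a turn by 90 degrees. A row lasts 1/10 s, in which the tool goes at most 50 mm and 8.59 degrees, less where a joint would pass 70% of its speed; a pose out of reach is approached as far as the arm can. A call with a number of a shift or a turn outside -1 to 1 is refused whole. A call with a gripper value outside its range is refused whole. The fingers move at their own pace and stop on an object; the grip force is fixed at half the most. Time passes only in rows, so rows that repeat a pose let the fingers close. It gives the time, the measured TCP pose, the force and the opening at its end, in the units of the state.
- bot.get_obs(): the state, without advancing time (a new reading comes with each control period).
- imaging.camera(name): name is "scene" or "top" or "wrist"; returns the picture (480x640x3 uint8, red, green, blue); there is no depth.
- imaging.camera_model(name): a dict with "fovy" (degrees; the focal length in pixels is half the picture's height over the tangent of half this angle, whatever the lens; pixels are square), "cx", "cy" (the principal point, pixels), "eye" and "rotation" of the camera in the world. Camera axes: x right, y up, looking along -z (the intrinsics and any distortion apply to the point x, -y, -z); pixel columns grow to the right and rows downward; lengths in m; the calibration is good to about 2 mm. A picture is of the moment at which its call begins: read the wrist's pose just before it. camera_model takes no time and is no camera call; for the wrist camera it gives the pose at the moment of the call.
- order.job_done(): hands the job in, once; it reports no verdict.
The state is a dict: "clock": time; "joint_pos": joint angles; "joint_vel": joint speeds; "tau": joint torques, N m; "eef_pos": TCP position; "tool_rot": TCP orientation; "ft_force": force on the tool from outside, world axes, zero at the start; "ft_torque": the same for the moment, N m; "grip_width": finger opening in m.
Only numpy, scipy, OpenCV 4.12 (cv2) and the standard library are available. Lean on these libraries where they do the work, as an engineer would, in place of code of your own. Each camera call takes 0.05 s, during which the arm holds its last target.

## Task

Make up two orders in the stack-nest trays: first lay the white shell bangle and the red bangle flat in the blue tray, one to a compartment. Then turn the empty orange tray end for end and stack it on the blue one, so that it stands level on the lugs instead of nesting down towards the bangles, and last put the green glass bangle, lying flat, and the brass bell, standing upright, in the orange tray, again one to a compartment. Set everything down rather than drop it, leave the rest of the stock where it is, and let go of everything at the end.

Things in the scene. Friction and masses are not known exactly. Their poses are not given: they have to be found in the camera images.
- blue_tray: Blue stack-nest tray, rim 280x162, foot 240x124, 60 high, 0.3 kg. Origin: centre of underside; x along its length, +x end has a broad white lip (to x=144, other end -136). Floor 3 above underside. Divider at x=0 (16 thick, 20 high) parts two compartments, clear at |x| 8-100; on it a grip tab 10 thick in x, 60 long in y, top at 40. Each end has lug columns at y=+40 and y=-15, tops (lugs) at 46. mm.
- orange_tray: Orange tray, same shape, size and axes as the blue one, also empty on the counter; at the start its white end points the same way as the blue one's within 15 degrees. Its foot fits inside the blue rim with about 7 mm play all round: facing the same way it nests (24 mm higher than the blue tray); turned end for end it stands on the four lugs, 46 mm higher. Lift it by its grip tab.
- white_bangle: White conch-shell bangle: plain ring, 72 mm outside, 54 mm inside (rim 9 mm thick), 14 mm high, about 50 g. Lies flat and loose on the counter; origin at the centre of its underside, z up, round, so yaw means nothing.
- red_bangle: Red lacquered wooden bangle with two thin gold lines: ring, 70 mm outside, 54 mm inside (rim 8 mm thick), 12 mm high, about 35 g. Lies flat and loose on the counter; origin at the centre of its underside, z up, round, so yaw means nothing.
- green_bangle: Green glass bangle: ring, 70 mm outside, 54 mm inside (rim 8 mm thick), 12 mm high, about 55 g. Lies flat and loose on the counter; origin at the centre of its underside, z up, round, so yaw means nothing.
- bell: Small brass hand bell standing on its mouth: mouth 49 mm across, body 37 mm high, above it a round handle 12 mm thick from 37 to 68 mm with a knob 17 mm across from 68 to 76 mm (the top); about 120 g. Origin at the centre of its underside, z up, round.
- black_bangle: Black lacquered bangle with one thin gold line, in neither order: ring, 70 mm outside, 54 mm inside, 12 mm high. Lies flat and loose on the counter; origin at the centre of its underside, z up, round, so yaw means nothing.
- ring_gauge: Steel ring gauge, in neither order: heavy dark-grey ring, thicker than the bangles, 62 mm outside, 40 mm inside, 16 mm high, with a knurled band. Lies flat and loose on the counter; origin at the centre of its underside, z up, round, so yaw means nothing.
- jar: Clear glass jar with an aluminium screw-top lid, in neither order: 64 mm across, 85 mm high. Origin at the centre of its underside, z up.
- round_tin: Closed round tin, green with a bright lid, in neither order: 63 mm across, 40 mm high. Origin at the centre of its underside, z up.
There are look-alikes about, which are no part of the job. Of the things that look like the green_bangle, take the one that is nearest to the robot's base at the start. Of the things shaped like the bell, the brass one is meant.

How it is judged:
By the outcome, as a careful person would: the job done as asked, in the order asked, and still so for the second after the job is handed in, with the robot touching nothing.
It also fails if it takes over 125 s, if anything falls off the work surface, if the arm or the gripper's body presses on something with over 40 N, if the wrist force passes 120 N, or if a joint passes its speed limit or range.

## Working session

There is one attempt and no reset: what is moved stays moved. The work goes in short steps, Python scripts to look and compute and a tool call to move; the robot and the scene stay as the last step left them, time stands still between calls to the robot, and variables do not carry over. Pictures are saved under pics/ and viewed, and the job is handed in when it is done.

Besides the shell and the picture viewer there is one more tool, called after "Call:" by a JSON object that holds its "method" and its "body", one argument or row to a line. carry_out: Moves the arm, as the interface text tells. Its arguments: {"type":"object","properties":{"moves":{"type":"array","items":{"type":"array","items":{"type":"number","minimum":-1,"maximum":1}}}},"required":["moves"]}

```bash
ls; mkdir -p pics; python3 - <<'E'
from workcell import bot, imaging, order
import cv2,numpy as np
print(bot.get_obs())
for n in ["top","scene","wrist"]:
    m=imaging.camera_model(n);print(n,m)
    im=imaging.camera(n);cv2.imwrite(f"pics/{n}0.png",im[...,::-1])
E
```

```text
pics
{'clock': 0.0, 'joint_pos': array([ 1.29799939e+00,  2.41418459e-01,  3.72853473e-03,  1.33518121e+00,
       -9.51118267e-06,  1.57082076e+00]), 'joint_vel': array([-0.00078296,  0.00113186, -0.00082678, -0.0004098 ,  0.00077541,
       -0.001501  ]), 'tau': array([ 1.72853681e-03, -3.72317612e+01,  2.52407080e+01,  1.71447342e-02,
        3.65461510e-04, -9.62956861e-07]), 'eef_pos': array([0.13456173, 0.48096003, 0.2554118 ]), 'tool_rot': array([ 7.96695723e-01,  6.04379722e-01, -8.23605781e-04,  6.30794858e-04]), 'ft_force': array([-0.00799814, -0.4216481 , -0.29978296]), 'ft_torque': array([ 0.00928705, -0.00850915,  0.04553721]), 'grip_width': 0.08511526166115532}
top {'fovy': 57.236820648255446, 'cx': 322.42191913091114, 'cy': 235.6894513270163, 'eye': array([ 0.27234769, -0.14825398,  1.31139367]), 'rotation': array([-0.06423013,  0.06639043,  0.70801599, -0.70012867])}
scene {'fovy': 53.8004210743838, 'cx': 333.4213032069189, 'cy': 237.15487311256962, 'eye': array([ 1.09214094, -0.49821156,  0.94030383]), 'rotation': array([0.28339069, 0.1590476 , 0.47916483, 0.8153494 ])}
wrist {'fovy': 65.88073704731583, 'cx': 324.8240437437901, 'cy': 239.03684761302023, 'eye': array([0.05644844, 0.50308148, 0.37394435]), 'rotation': array([-0.12792458, -0.09540831,  0.59633342,  0.78671406])}
```

View pics/top0.png

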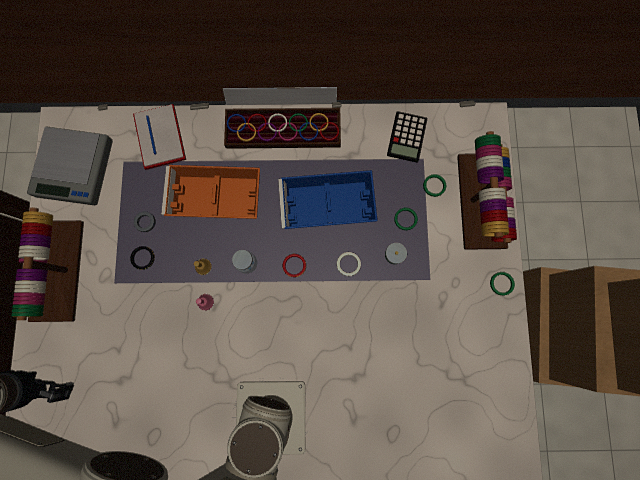

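View pics/scene0.png

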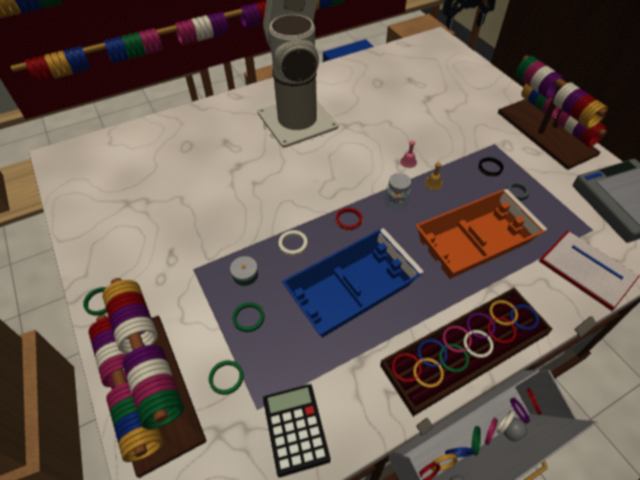

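View pics/wrist0.png

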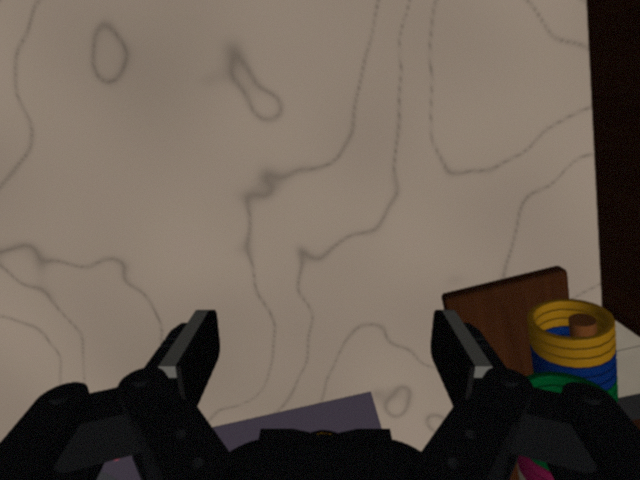

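```bash
cat > h.py <<'E'
from workcell import bot, imaging, order
import cv2,numpy as np
from scipy.spatial.transform import Rotation as R
def px2w(m,u,v,z):
    f=240/np.tan(np.radians(m['fovy']/2))
    d=np.array([(u-m['cx'])/f,-(v-m['cy'])/f,-1.]);d=R.from_quat(m['rotation']).apply(d)
    e=m['eye'];return e+d*(z-e[2])/d[2]
def w2px(m,p):
    f=240/np.tan(np.radians(m['fovy']/2))
    q=R.from_quat(m['rotation']).inv().apply(np.asarray(p)-m['eye'])
    return np.array([m['cx']-f*q[...,0]/q[...,2], m['cy']+f*q[...,1]/q[...,2]]).T
def yaw():
    o=bot.get_obs();x=R.from_quat(o['tool_rot']).apply([1,0,0]);return o,np.arctan2(x[1],x[0])
E
python3 - <<'E'
from h import *
m=imaging.camera_model('top')
im=cv2.imread('pics/top0.png')
for n,u,v,z in [('g1',405,218.5,.012),('g2',434,185.5,.012),('g3',502.5,284,.012),('white',348,264,.014),('red',294,265,.012),('black',142,258,.012),('gauge',146,222,.016),('bellTop',202,262,.07),('tin',397,252,.04),('base',271,420,0)]:
    p=px2w(m,u,v,z);print(n,p.round(3),np.hypot(*p[:2]).round(3))
cv2.imwrite('pics/c1.png',cv2.resize(im[150:310,370:530],None,fx=3.7,fy=3.7,interpolation=2))
cv2.imwrite('pics/c2.png',cv2.resize(im[150:320,110:380],None,fx=2.9,fy=2.9,interpolation=2))
E
```

```text
g1 [ 0.566 -0.404  0.012] 0.695
g2 [ 0.669 -0.498  0.012] 0.834
g3 [ 0.365 -0.683  0.012] 0.774
white [ 0.429 -0.229  0.014] 0.486
red [ 0.428 -0.068  0.012] 0.433
black [0.454 0.384 0.012] 0.594
gauge [0.563 0.377 0.016] 0.677
bellTop [0.432 0.189 0.07 ] 0.472
tin [ 0.459 -0.371  0.04 ] 0.59
base [-0.008 -0.003  0.   ] 0.009
```

View pics/c1.png

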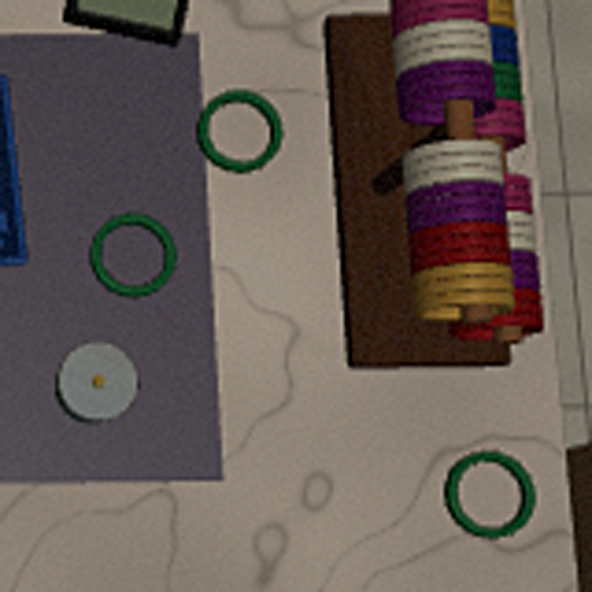

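View pics/c2.png

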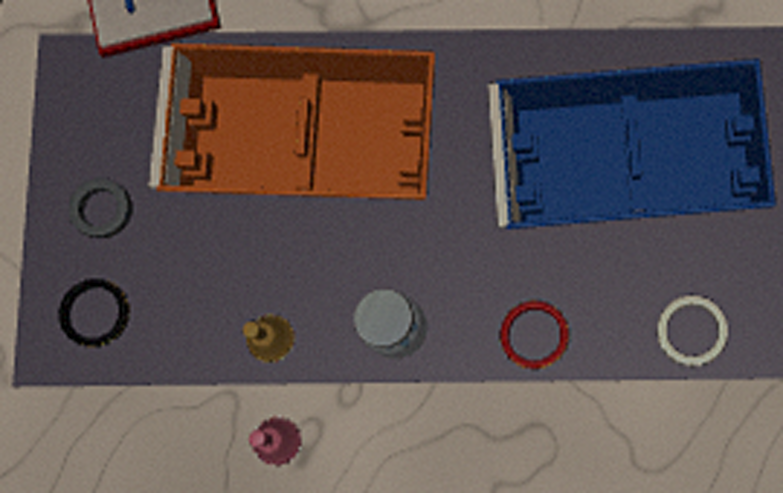

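The green bangles are at (405,218), (434,185) and (502,284), at 0.695, 0.834 and 0.774 m from the base. I'm taking (405,218). The brass bell is at (202,265); the pink one at (205,302) is the look-alike. Next I'll measure each of them in both fixed cameras.

```bash
python3 - <<'E'
from h import *
for cam,fn,seeds in [('top','pics/top0.png',dict(green=(405,218),white=(348,264),red=(294,265))),('scene','pics/scene0.png',dict(green=(248,317),white=(293,242),red=(349,218)))]:
    m=imaging.camera_model(cam);im=cv2.imread(fn);hsv=cv2.cvtColor(im,cv2.COLOR_BGR2HSV).astype(int)
    H,S,V=hsv[...,0],hsv[...,1],hsv[...,2]
    for n,(u,v) in seeds.items():
        h={'green':.012,'white':.014,'red':.012}[n]
        mk={'green':(abs(H-70)<20)&(S>110),'white':(V>150)&(S<70),'red':((H<10)|(H>170))&(S>120)}[n]
        w=np.zeros_like(mk);w[v-22:v+23,u-24:u+25]=1
        ys,xs=np.nonzero(mk&w)
        hull=cv2.convexHull(np.c_[xs,ys].astype(np.float32)); 
        e=cv2.fitEllipse(hull)
        # LS: hull points on outer ring at height h*0.6
        P=np.array([px2w(m,a,b,h*.6) for a,b in hull[:,0]])[:,:2]
        A=np.c_[2*P,np.ones(len(P))];s=np.linalg.lstsq(A,(P**2).sum(1),rcond=None)[0]
        print(cam,n,len(xs),np.round(e[0],1),s[:2].round(4),'R',np.sqrt(s[2]+s[:2]@s[:2]).round(4))
for fn,r,o in [('top',(158,235,270,385),'t1'),('top',(158,235,155,270),'t2'),('scene',(225,340,275,430),'s1'),('scene',(185,280,410,555),'s2')]:
    im=cv2.imread(f'pics/{fn}0.png');c=im[r[0]:r[1],r[2]:r[3]]
    c=cv2.convertScaleAbs(c,alpha=1.6,beta=10)
    k=5 if fn!='x' else 1
    cv2.imwrite(f'pics/{o}.png',cv2.resize(c,None,fx=5,fy=5,interpolation=2)) 
E
```

```text
top green 163 [405.6 218.5] [ 0.5669 -0.407 ] R 0.0343
top white 164 [341.3 269.4] [ 0.4121 -0.2084] R 0.0562
top red 175 [293.7 264.9] [ 0.429  -0.0672] R 0.0341
scene green 296 [248.  316.6] [ 0.5661 -0.4056] R 0.0343
scene white 550 [289.4 228.6] [ 0.397  -0.2196] R 0.0617
scene red 279 [348.5 218. ] [ 0.4276 -0.0666] R 0.0362
```

View pics/t1.png

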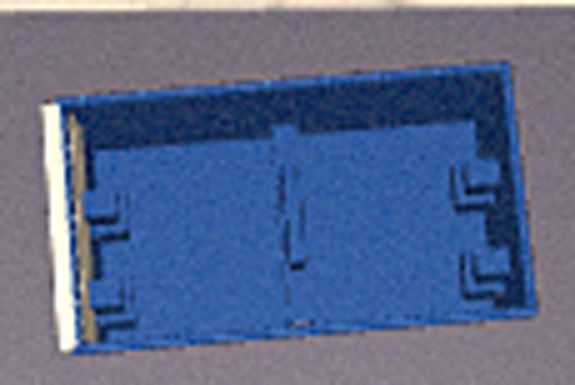

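View pics/t2.png

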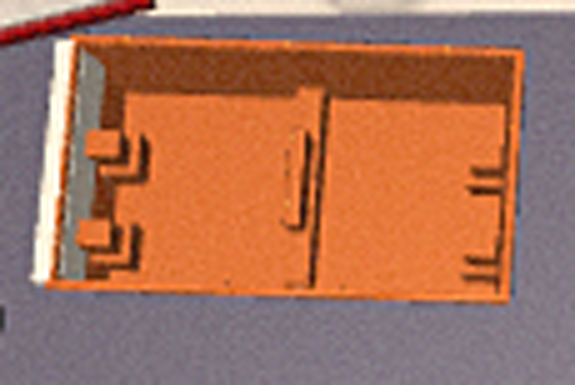

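View pics/s1.png

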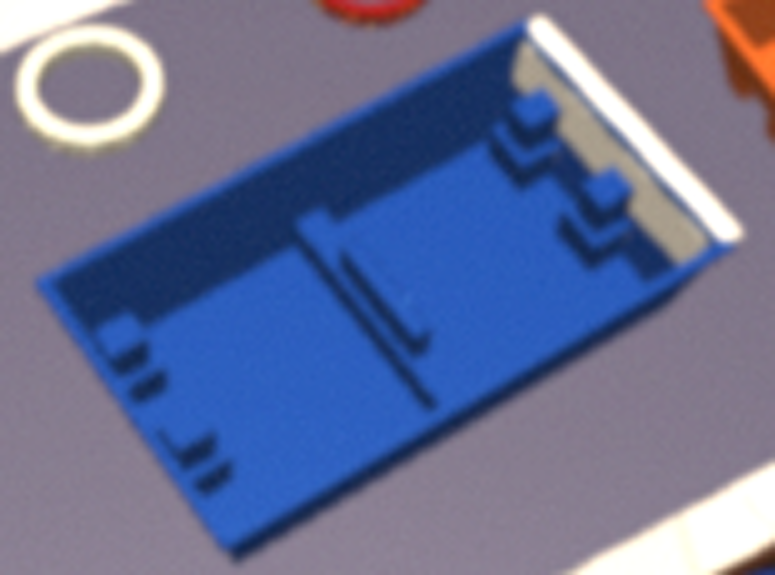

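View pics/s2.png

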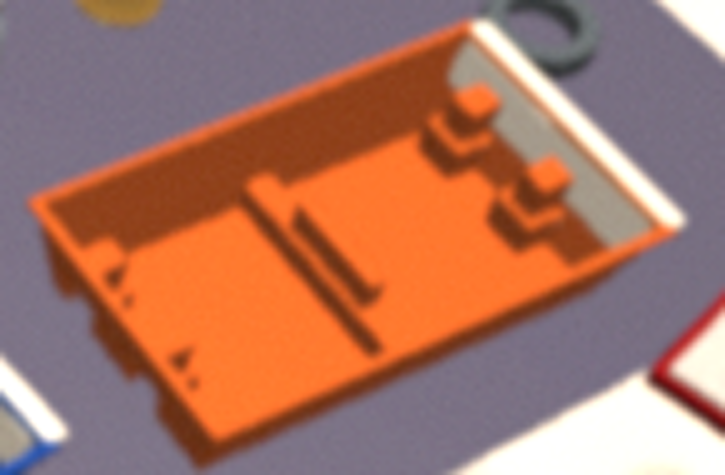

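```bash
python3 - <<'E'
from h import *
from scipy.optimize import least_squares
C=np.array([[144,-81],[144,81],[-136,-81],[-136,81]])/1e3
clk={'blue':{'top':(270,158,[(43,103),(65,352),(510,63),(537,315)]),'scene':(275,225,[(740,237),(540,15),(235,552),(40,283)])},
'orange':{'top':(155,158,[(60,40),(35,283),(521,50),(510,300)]),'scene':(410,185,[(685,222),(480,20),(212,440),(33,203)])}}
M={c:imaging.camera_model(c) for c in ['top','scene']}
def W(p,z=.06):
    c,s=np.cos(p[2]),np.sin(p[2]);return np.c_[C@np.array([[c,s],[-s,c]])+p[:2],np.full(4,z)]
for n in clk:
  for cams in (['top'],['scene'],['top','scene']):
    def f(p):
        return np.concatenate([(w2px(M[c],W(p))-(np.array(clk[n][c][2])/5+clk[n][c][:2])).ravel() for c in cams])
    r=least_squares(f,[.6,.17 if n=='orange' else -.16,1.57]);print(n,cams,r.x[:2].round(4),np.degrees(r.x[2]).round(2),'res',np.abs(r.fun).max().round(2))
# white, blob restricted
for cam,(u,v) in [('top',(348,264)),('scene',(293,242))]:
    im=cv2.imread(f'pics/{cam}0.png');m=M[cam]
    mk=((im.min(2)>140 if cam=='top' else im.min(2)>150)).astype(np.uint8)
    n,l,st,ce=cv2.connectedComponentsWithStats(mk)
    for i in range(1,n):
        if abs(ce[i][0]-u)<8 and abs(ce[i][1]-v)<8 and st[i][4]>30:
            ys,xs=np.nonzero(l==i);hull=cv2.convexHull(np.c_[xs,ys].astype(np.float32))
            P=np.array([px2w(m,a,b,.010) for a,b in hull[:,0]])[:,:2]
            A=np.c_[2*P,np.ones(len(P))];s=np.linalg.lstsq(A,(P**2).sum(1),rcond=None)[0]
            print(cam,'white',st[i],s[:2].round(4),np.sqrt(s[2]+s[:2]@s[:2]).round(4))
E
```

```text
blue ['top'] [ 0.6155 -0.1745] 94.32 res 1.84
blue ['scene'] [ 0.6191 -0.1703] 94.81 res 3.36
blue ['top', 'scene'] [ 0.6178 -0.1718] 94.63 res 2.72
orange ['top'] [0.6431 0.1687] 87.76 res 2.16
orange ['scene'] [0.6452 0.1703] 87.45 res 2.6
orange ['top', 'scene'] [0.6445 0.1697] 87.59 res 2.98
top white [337 253  24  23  93] [ 0.4296 -0.2298] 0.0334
```

```bash
python3 - <<'E'
from h import *
M={c:imaging.camera_model(c) for c in ['top','scene']}
clk={'blue':{'top':(270,158,[(43,103),(65,352),(510,63),(537,315)]),'scene':(275,225,[(740,237),(540,15),(235,552),(40,283)])},
'orange':{'top':(155,158,[(60,40),(35,283),(521,50),(510,300)]),'scene':(410,185,[(685,222),(480,20),(212,440),(33,203)])}}
for n in clk:
  for c in M:
    a=clk[n][c];P=np.array([px2w(M[c],u/5+a[0],v/5+a[1],.06)[:2] for u,v in a[2]])
    d=lambda i,j:np.linalg.norm(P[i]-P[j]).round(4)
    print(n,c,'wid',d(0,1),d(2,3),'len',d(0,2),d(1,3),'mid',P.mean(0).round(4))
E
```

```text
blue top wid 0.1515 0.1541 len 0.2787 0.2755 mid [ 0.6149 -0.1705]
blue scene wid 0.1508 0.1553 len 0.272 0.2763 mid [ 0.6197 -0.1669]
orange top wid 0.1488 0.1527 len 0.275 0.2776 mid [0.643  0.1727]
orange scene wid 0.1499 0.1512 len 0.2789 0.2742 mid [0.6464 0.1738]
```

```bash
cat >> h.py <<'E'
def plan(tx,ty,tz,tyaw=None,frm=None):
    """print tool-axis deltas per call (units) to a target TCP pose; yaw deg of tool x"""
    if frm is None:
        o,y=yaw();p=np.array(o['eef_pos']);y=np.degrees(y)
    else: p=np.array(frm[:3]);y=frm[3]
    if tyaw is None: tyaw=y
    t=np.array([tx,ty,tz]);
    dy=(tyaw-y); 
    k=0
    while k<8:
        d=t-p;c,s=np.cos(np.radians(y)),np.sin(np.radians(y))
        loc=np.array([d[0]*c+d[1]*s, d[0]*s-d[1]*c, -d[2]])*10
        r=-(tyaw-y)/90
        f=max(1,np.abs(loc).max());q=np.round(loc/f,3);rr=np.round(np.clip(r,-1,1)/(1 if f==1 else 1),3)
        rows=int(np.ceil(max(np.linalg.norm(q)*100/50,abs(rr)*90/8.59)))
        print('   ',list(q)+[rr],'rows',rows)
        if abs(q).max()<.003 and abs(rr)<.003: break
        q3=q/10;p=p+np.array([q3[0]*c+q3[1]*s,q3[0]*s-q3[1]*c,-q3[2]]);y-=rr*90;k+=1
        if f==1 and abs(r)<=1: break
    print('   end',p.round(4),round(y,2))
    return (*p,y)
E
python3 - <<'E'
from h import *
u=np.array([np.cos(np.radians(4.6)),np.sin(np.radians(4.6))])
g=np.array([.4295,-.2293])-.0315*u;print(g)
plan(*g,.20,4.6)
E
```

```text
[ 0.39810147 -0.23182627]
    [np.float64(-1.0), np.float64(0.724), np.float64(0.09), np.float64(0.775)] rows 9
    [np.float64(0.28), np.float64(1.0), np.float64(0.076), np.float64(0.0)] rows 3
    [np.float64(0.281), np.float64(1.0), np.float64(0.076), np.float64(0.0)] rows 3
    [np.float64(0.28), np.float64(1.0), np.float64(0.076), np.float64(0.0)] rows 3
    [np.float64(0.281), np.float64(1.0), np.float64(0.076), np.float64(0.0)] rows 3
    [np.float64(0.28), np.float64(1.0), np.float64(0.076), np.float64(0.0)] rows 3
    [np.float64(0.281), np.float64(1.0), np.float64(0.076), np.float64(0.0)] rows 3
    [np.float64(0.036), np.float64(0.129), np.float64(0.01), np.float64(0.0)] rows 1
   end [ 0.3981 -0.2318  0.2   ] 4.62
```

Call:
{"method": "carry_out", "body": {
  "moves": [
    [-1,0.72,0.09,0.775,1],
    [-1,0.72,0.09,0.775,1],
    [-1,0.72,0.09,0.775,1],
    [-1,0.72,0.09,0.775,0.5],
    [-1,0.72,0.09,0.775,0],
    [-1,0.72,0.09,0.775,-0.29],
    [-1,0.72,0.09,0.775,-0.29],
    [-1,0.72,0.09,0.775,-0.29],
    [-1,0.72,0.09,0.775,-0.29]
  ]
}}

```text
clock: 1.05
eef_pos: [0.177, 0.3656, 0.2471]
tool_rot: [0.999, 0.04, -0.0, 0.0]
ft_force: [-0.3, -0.2, 0.9]
grip_width: 0.0306
```

Call:
{"method": "carry_out", "body": {
  "moves": [
    [0.28,1,0.08,0,-0.29],
    [0.28,1,0.08,0,-0.29],
    [0.28,1,0.08,0,-0.29]
  ]
}}

```text
clock: 1.35
eef_pos: [0.213, 0.2639, 0.2384]
tool_rot: [0.999, 0.039, -0.001, 0.002]
ft_force: [0.2, 1.0, -0.3]
grip_width: 0.0301
```

Call:
{"method": "carry_out", "body": {
  "moves": [
    [0.28,1,0.08,0,-0.29],
    [0.28,1,0.08,0,-0.29],
    [0.28,1,0.08,0,-0.29]
  ]
}}

```text
clock: 1.65
eef_pos: [0.2497, 0.1669, 0.2309]
tool_rot: [0.999, 0.037, -0.0, 0.001]
ft_force: [-0.2, 0.3, 0.6]
grip_width: 0.0306
```

Call:
{"method": "carry_out", "body": {
  "moves": [
    [0.28,1,0.08,0,-0.29],
    [0.28,1,0.08,0,-0.29],
    [0.28,1,0.08,0,-0.29]
  ]
}}

```text
clock: 1.95
eef_pos: [0.2863, 0.0696, 0.2232]
tool_rot: [0.999, 0.036, 0.0, 0.001]
ft_force: [0.3, 0.5, 0.2]
grip_width: 0.0303
```

Call:
{"method": "carry_out", "body": {
  "moves": [
    [0.28,1,0.08,0,-0.29],
    [0.28,1,0.08,0,-0.29],
    [0.28,1,0.08,0,-0.29]
  ]
}}

```text
clock: 2.25
eef_pos: [0.3228, -0.0272, 0.2153]
tool_rot: [0.999, 0.037, 0.001, 0.001]
ft_force: [0.5, 0.4, 0.5]
grip_width: 0.0305
```

Call:
{"method": "carry_out", "body": {
  "moves": [
    [0.28,1,0.08,0,-0.29],
    [0.28,1,0.08,0,-0.29],
    [0.28,1,0.08,0,-0.29]
  ]
}}

```text
clock: 2.55
eef_pos: [0.3593, -0.1238, 0.2071]
tool_rot: [0.999, 0.039, 0.001, 0.001]
ft_force: [0.3, 1.0, 0.4]
grip_width: 0.0304
```

```bash
python3 - <<'E'
from h import *
print(yaw()[0]['eef_pos'],np.degrees(yaw()[1]))
m=imaging.camera_model('wrist');im=imaging.camera('wrist');cv2.imwrite('pics/w1.png',im[...,::-1])
import pickle;pickle.dump(m,open('w1.pkl','wb'))
for n,p in dict(white=[.4295,-.2293,.014],red=[.428,-.067,.012],tab=[.617,-.172,.04]).items(): print(n,w2px(m,p).round(0))
E
```

```text
[ 0.35932145 -0.12377823  0.20712245] 4.455478809801701
white [389. 326.]
red [413. 153.]
tab [620. 298.]
```

View pics/w1.png

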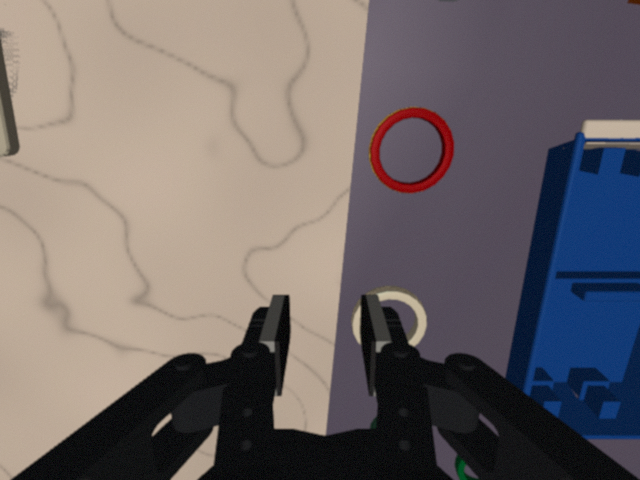

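```bash
python3 - <<'E'
from h import *
f=plan(.3983,-.2318,.12,4.6)
plan(.3983,-.2318,.028,4.6,f)
# red from wrist pic
import pickle;m=pickle.load(open('w1.pkl','rb'));im=cv2.imread('pics/w1.png');hsv=cv2.cvtColor(im,cv2.COLOR_BGR2HSV).astype(int)
mk=((hsv[...,0]<8)|(hsv[...,0]>172))&(hsv[...,1]>150)&(hsv[...,2]>50);mk[230:]=0
ys,xs=np.nonzero(mk);sel=(abs(xs-412)<60)&(abs(ys-150)<60)
hull=cv2.convexHull(np.c_[xs,ys][sel].astype(np.float32));P=np.array([px2w(m,a,b,.007) for a,b in hull[:,0]])[:,:2]
A=np.c_[2*P,np.ones(len(P))];s=np.linalg.lstsq(A,(P**2).sum(1),rcond=None)[0]
print('red',s[:2],np.sqrt(s[2]+s[:2]@s[:2]))
E
```

```text
[np.float64(0.278), np.float64(1.0), np.float64(0.774), np.float64(-0.001)] rows 3
    [np.float64(0.035), np.float64(0.124), np.float64(0.096), np.float64(0.0)] rows 1
   end [ 0.3983 -0.2318  0.12  ] 4.61
    [np.float64(-0.0), np.float64(0.0), np.float64(0.92), np.float64(0.0)] rows 2
   end [ 0.3983 -0.2318  0.028 ] 4.61
red [ 0.42811575 -0.06593743] 0.03478961603067037
```

Call:
{"method": "carry_out", "body": {
  "moves": [
    [0.28,1,0.77,0,-0.29],
    [0.28,1,0.77,0,-0.29],
    [0.28,1,0.77,0,-0.29]
  ]
}}

```text
clock: 2.9
eef_pos: [0.3937, -0.2177, 0.1287]
tool_rot: [0.999, 0.042, -0.0, -0.001]
ft_force: [-0.2, -0.1, 0.9]
grip_width: 0.0304
```

Call:
{"method": "carry_out", "body": {
  "moves": [
    [0.035,0.125,0.1,0,-0.29],
    [0.035,0.125,0.1,0,-0.29],
    [0.035,0.125,0.1,0,-0.29]
  ]
}}

```text
clock: 3.2
eef_pos: [0.3975, -0.2291, 0.1207]
tool_rot: [0.999, 0.041, -0.0, -0.001]
ft_force: [0.2, -0.5, 0.6]
grip_width: 0.0303
```

```bash
python3 - <<'E'
from h import *
print(yaw()[0]['eef_pos'],np.degrees(yaw()[1]))
plan(.3983,-.2318,.028,4.6)
m=imaging.camera_model('wrist');im=imaging.camera('wrist');cv2.imwrite('pics/w2.png',im[...,::-1])
E
```

```text
[ 0.39747006 -0.22912199  0.12072755] 4.74039199989185
    [np.float64(0.006), np.float64(0.027), np.float64(0.927), np.float64(0.002)] rows 2
   end [ 0.3983 -0.2318  0.028 ] 4.56
```

View pics/w2.png

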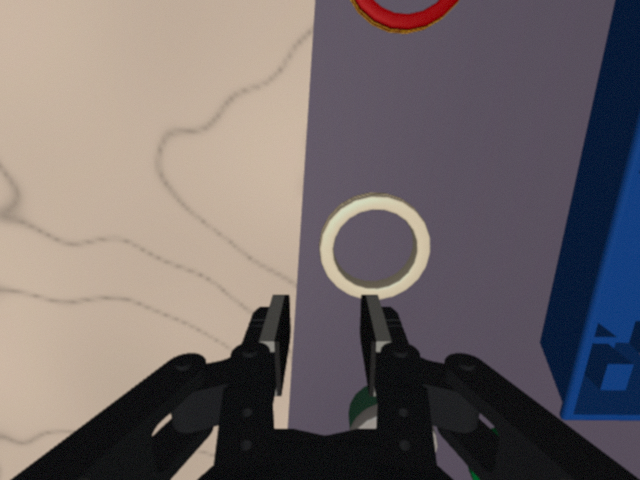

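Call:
{"method": "carry_out", "body": {
  "moves": [
    [0.006,0.027,0.5,0,-0.29],
    [0.006,0.027,0.8,0,-0.29],
    [0.006,0.027,0.88,0,-0.29],
    [0.006,0.027,0.925,0,-0.29],
    [0.006,0.027,0.925,0,-0.29]
  ]
}}

```text
clock: 3.75
eef_pos: [0.3991, -0.2335, 0.029]
tool_rot: [0.999, 0.041, 0.001, 0.0]
ft_force: [-0.2, -0.2, -0.4]
grip_width: 0.0304
```

Call:
{"method": "carry_out", "body": {
  "moves": [
    [0,0,0,0,-1],
    [0,0,0,0,-1],
    [0,0,0,0,-1],
    [0,0,0,0,-1],
    [0,0,0,0,-1]
  ]
}}

```text
clock: 4.25
eef_pos: [0.3994, -0.2341, 0.0295]
tool_rot: [0.999, 0.04, 0.002, 0.001]
ft_force: [-1.3, 1.1, 7.3]
grip_width: 0.0078
```

```bash
python3 - <<'E'
from h import *
o=bot.get_obs();print(o['eef_pos'],o['grip_width'],o['ft_force'])
m=imaging.camera_model('wrist');im=imaging.camera('wrist');cv2.imwrite('pics/w3.png',im[...,::-1])
E
```

```text
[ 0.39943297 -0.23414279  0.02951425] 0.00780556483474816 [-1.28267265  1.12558159  7.2570741 ]
```

View pics/w3.png

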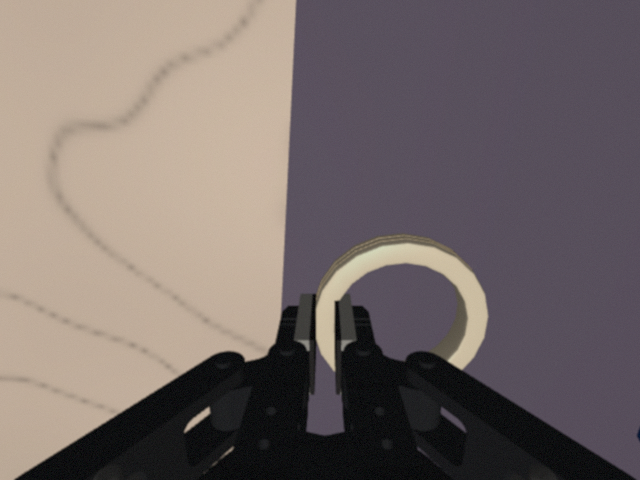

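Call:
{"method": "carry_out", "body": {
  "moves": [
    [0,0,-0.1,0,-1],
    [0,0,-0.4,0,-1],
    [0,0,-0.9,0,-1],
    [0,0,-1,0,-1],
    [0,0,-1,0,-1]
  ]
}}

```text
clock: 4.8
eef_pos: [0.4, -0.2347, 0.1307]
tool_rot: [0.999, 0.04, 0.003, 0.002]
ft_force: [-0.4, 0.5, -0.4]
grip_width: 0.0076
```

```bash
python3 - <<'E'
from h import *
o,y=yaw();print(o['eef_pos'],o['grip_width'],o['ft_force'],np.degrees(y))
m=imaging.camera_model('wrist');im=imaging.camera('wrist');cv2.imwrite('pics/w4.png',im[...,::-1])
im=imaging.camera('scene')[180:380,180:420];cv2.imwrite('pics/s4.png',cv2.resize(im[...,::-1],None,fx=3,fy=3))
E
```

```text
[ 0.39999463 -0.23467924  0.13074489] 0.00755977150978418 [-0.36854366  0.54061488 -0.42678083] 4.611351521722256
```

View pics/w4.png

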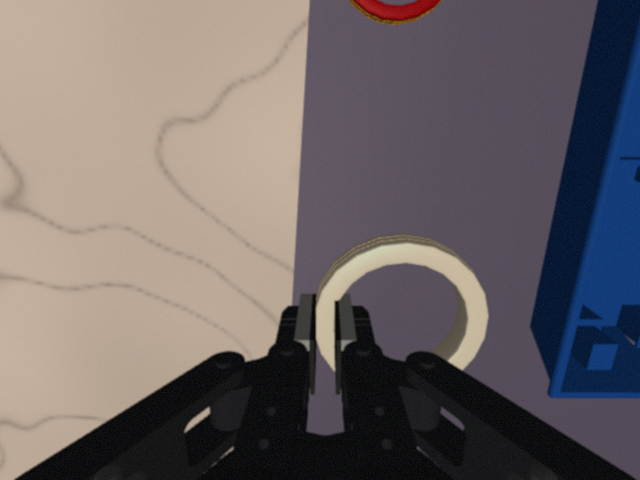

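View pics/s4.png

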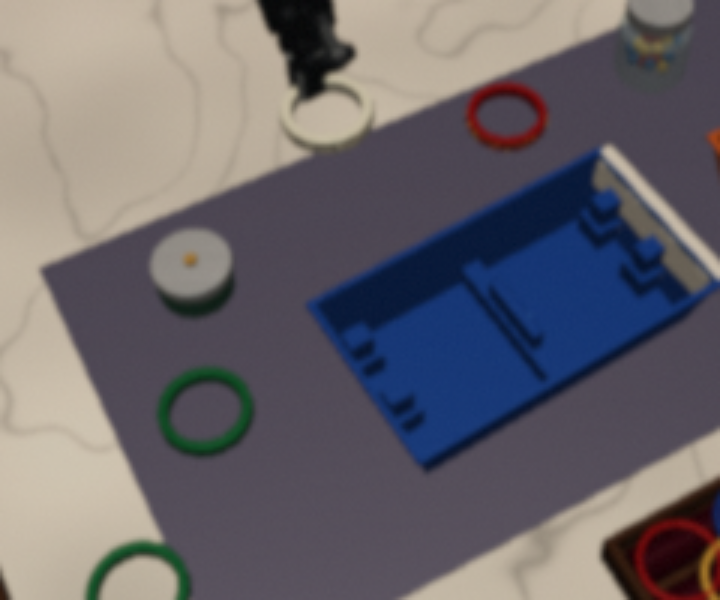

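```bash
python3 - <<'E'
from h import *
f=plan(.55,-.16,.22,4.6)
E
```

```text
[np.float64(1.0), np.float64(-0.386), np.float64(-0.587), np.float64(0.0)] rows 3
    [np.float64(0.577), np.float64(-0.222), np.float64(-0.338), np.float64(0.0)] rows 2
   end [ 0.55 -0.16  0.22] 4.61
```

Call:
{"method": "carry_out", "body": {
  "moves": [
    [1,-0.39,-0.6,0,-1],
    [1,-0.39,-0.6,0,-1],
    [1,-0.39,-0.6,0,-1]
  ]
}}

```text
clock: 5.2
eef_pos: [0.4972, -0.1853, 0.1877]
tool_rot: [0.999, 0.041, 0.0, -0.0]
ft_force: [-0.2, -0.5, -0.3]
grip_width: 0.0073
```

Call:
{"method": "carry_out", "body": {
  "moves": [
    [0.58,-0.22,-0.33,0,-1],
    [0.58,-0.22,-0.33,0,-1],
    [0.58,-0.22,-0.33,0,-1],
    [0.58,-0.22,-0.33,0,-1]
  ]
}}

```text
clock: 5.6
eef_pos: [0.5495, -0.1596, 0.2183]
tool_rot: [0.999, 0.041, -0.002, -0.001]
ft_force: [0.6, 0.3, -1.0]
grip_width: 0.0075
```

```bash
python3 - <<'E'
from h import *
import pickle
o,y=yaw();print(o['eef_pos'],o['grip_width'],np.degrees(y))
m=imaging.camera_model('wrist');im=imaging.camera('wrist');cv2.imwrite('pics/w5.png',im[...,::-1]);pickle.dump(m,open('w5.pkl','wb'))
E
```

```text
[ 0.54952313 -0.15963211  0.2182808 ] 0.007530388649364697 4.652523820660169
```

View pics/w5.png

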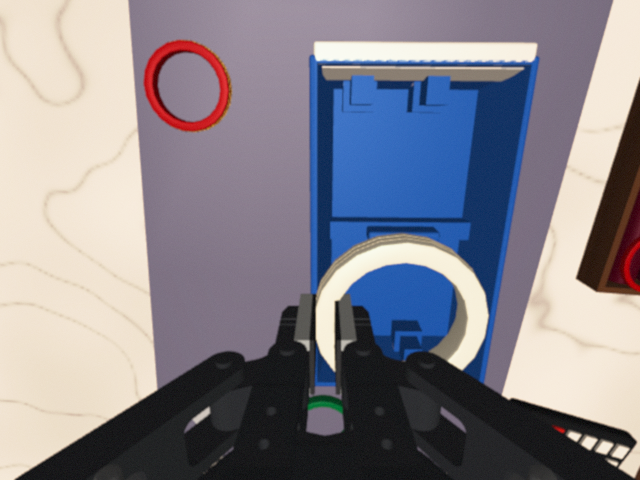

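```bash
python3 - <<'E'
from h import *
import pickle
m=pickle.load(open('w5.pkl','rb'))
for n,u,v,z in [('lipL',315,42,.06),('lipR',537,43,.06),('rimL+',311,62,.06),('rimR+',539,62,.06),('rimL-',316,385,.06),('rimR-',488,384,.06),('tabL',370,228,.04),('tabR',438,229,.04),('divL',332,219,.02),('divR',469,222,.02),('floorTL',333,84,.003),('lugL',365,77,.046),('lugL2',438,77,.046)]:
    print(n,px2w(m,u,v,z)[:2].round(4))
for p in [(.617,-.172,94.5)]:
    c,s=np.cos(np.radians(p[2])),np.sin(np.radians(p[2]))
    for n,a,b,z in [('lip-',144,-81,60),('lip+',144,81,60),('-x-',-136,-81,60),('-x+',-136,81,60),('tab+',5,30,40),('tab-',5,-30,40)]:
        q=np.array([p[0]+(a*c-b*s)/1e3,p[1]+(a*s+b*c)/1e3,z/1e3]);print(n,q[:2].round(3),w2px(m,q).round(0))
E
```

```text
lipL [ 0.5316 -0.0325]
lipR [ 0.6795 -0.0213]
rimL+ [ 0.5297 -0.0449]
rimR+ [ 0.6838 -0.0326]
rimL- [ 0.5524 -0.3099]
rimR- [ 0.707  -0.2957]
tabL [ 0.5865 -0.1643]
tabR [ 0.6432 -0.1605]
divL [ 0.5549 -0.1645]
divR [ 0.6761 -0.1574]
floorTL [ 0.5464 -0.053 ]
lugL [ 0.5686 -0.0499]
lugL2 [ 0.6211 -0.0457]
lip- [ 0.686 -0.022] [547.  45.]
lip+ [ 0.525 -0.035] [305.  45.]
-x- [ 0.708 -0.301] [488. 389.]
-x+ [ 0.547 -0.314] [310. 388.]
tab+ [ 0.587 -0.169] [370. 234.]
tab- [ 0.647 -0.165] [441. 234.]
```

```bash
python3 - <<'E'
from h import *
f=plan(.600,-.2278,.13,4.65)
plan(.600,-.2278,.033,4.65,f)
E
```

```text
[np.float64(0.455), np.float64(0.718), np.float64(0.883), np.float64(-0.0)] rows 3
   end [ 0.6    -0.2278  0.13  ] 4.61
    [np.float64(-0.0), np.float64(-0.0), np.float64(0.97), np.float64(-0.0)] rows 2
   end [ 0.6    -0.2278  0.033 ] 4.61
```

Call:
{"method": "carry_out", "body": {
  "moves": [
    [0.455,0.72,0.2,0,-1],
    [0.455,0.72,0.5,0,-1],
    [0.455,0.72,0.88,0,-1],
    [0.455,0.72,0.88,0,-1],
    [0.455,0.72,0.88,0,-1]
  ]
}}

```text
clock: 6.15
eef_pos: [0.5995, -0.2281, 0.1313]
tool_rot: [0.999, 0.04, -0.003, -0.001]
ft_force: [-0.2, -0.3, -0.8]
grip_width: 0.0075
```

```bash
python3 - <<'E'
from h import *
plan(.600,-.2278,.034,4.65)
im=imaging.camera('wrist');cv2.imwrite('pics/w6.png',im[...,::-1])
E
```

```text
[np.float64(0.005), np.float64(-0.002), np.float64(0.973), np.float64(-0.001)] rows 2
   end [ 0.6    -0.2278  0.034 ] 4.64
```

View pics/w6.png

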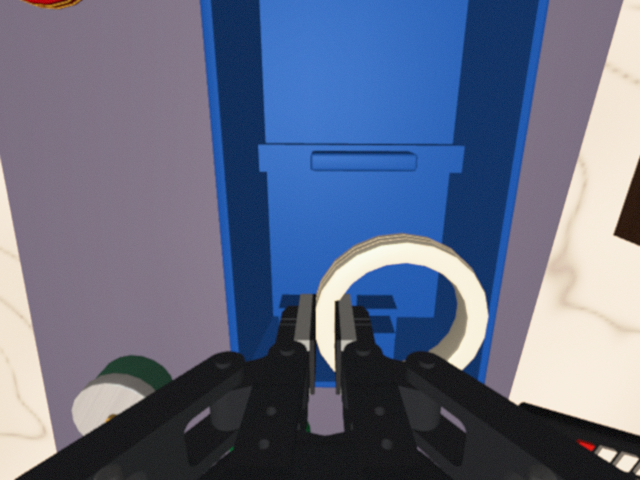

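Call:
{"method": "carry_out", "body": {
  "moves": [
    [0.005,0,0.4,0,-1],
    [0.005,0,0.6,0,-1],
    [0.005,0,0.75,0,-1],
    [0.005,0,0.85,0,-1],
    [0.005,0,0.92,0,-1],
    [0.005,0,0.95,0,-1],
    [0.005,0,0.95,0,-1]
  ]
}}

```text
clock: 6.9
eef_pos: [0.6029, -0.2281, 0.0386]
tool_rot: [0.999, 0.04, 0.001, 0.0]
ft_force: [-0.3, 0.5, -1.8]
grip_width: 0.0071
```

Call:
{"method": "carry_out", "body": {
  "moves": [
    [-0.01,0,0.02,0,-1],
    [-0.01,0,0.04,0,-1],
    [-0.01,0,0.04,0,-1]
  ]
}}

```text
clock: 7.2
eef_pos: [0.6013, -0.2282, 0.0338]
tool_rot: [0.999, 0.04, -0.0, -0.0]
ft_force: [-0.3, -0.4, -0.1]
grip_width: 0.0078
```

Call:
{"method": "carry_out", "body": {
  "moves": [
    [0,0,0.01,0,-1],
    [0,0,0.015,0,-1],
    [0,0,0.015,0,-1]
  ]
}}

```text
clock: 7.5
eef_pos: [0.6016, -0.2282, 0.0327]
tool_rot: [0.999, 0.04, 0.0, 0.0]
ft_force: [-0.8, 0.7, 2.2]
grip_width: 0.0075
```

Call:
{"method": "carry_out", "body": {
  "moves": [
    [0,0,0,0,-0.48],
    [0,0,0,0,-0.48],
    [0,0,0,0,-0.48],
    [0,0,0,0,-0.48],
    [0,0,-0.3,0,-0.48],
    [0,0,-0.8,0,-0.48],
    [0,0,-1,0,-0.48],
    [0,0,-1,0,-0.48]
  ]
}}

```text
clock: 8.3
eef_pos: [0.6042, -0.2292, 0.1374]
tool_rot: [0.999, 0.04, 0.004, 0.002]
ft_force: [1.0, -0.3, -0.5]
grip_width: 0.0226
```

```bash
python3 - <<'E'
from h import *
im=imaging.camera('wrist');cv2.imwrite('pics/w7.png',im[...,::-1])
# red: centre .428,-.0665, jaw yaw 4.8
u=np.array([np.cos(np.radians(4.8)),np.sin(np.radians(4.8))]);g=np.array([.428,-.0665])-.031*u;print(g)
f=plan(*g,.12,4.8);plan(*g,.031,4.8,f)
E
```

```text
[ 0.39710872 -0.06909401]
    [np.float64(-1.0), np.float64(-0.914), np.float64(0.076), np.float64(-0.002)] rows 3
    [np.float64(-0.919), np.float64(-0.845), np.float64(0.07), np.float64(0.0)] rows 3
   end [ 0.3971 -0.0691  0.12  ] 4.8
    [np.float64(0.0), np.float64(0.0), np.float64(0.89), np.float64(0.0)] rows 2
   end [ 0.3971 -0.0691  0.031 ] 4.8
```

View pics/w7.png

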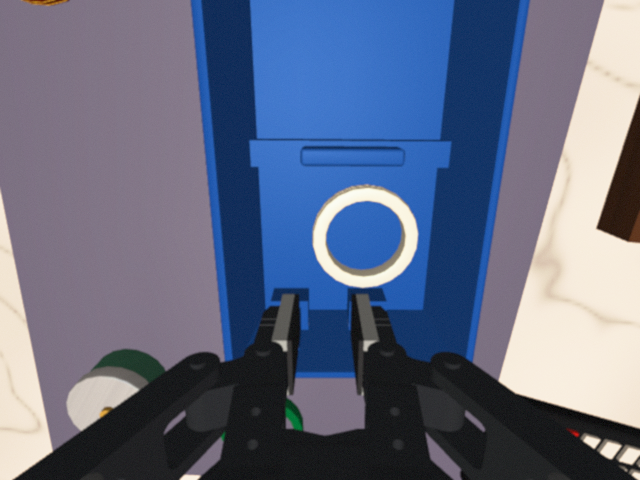

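White bangle lies flat in the −x compartment (ring centre at pixel 365,236). On to the red one.

Call:
{"method": "carry_out", "body": {
  "moves": [
    [-1,-0.91,0.08,0,-0.29],
    [-1,-0.91,0.08,0,-0.29],
    [-1,-0.91,0.08,0,-0.29]
  ]
}}

```text
clock: 8.65
eef_pos: [0.49, -0.1435, 0.1214]
tool_rot: [0.999, 0.04, -0.003, -0.001]
ft_force: [-0.4, -0.1, -0.9]
grip_width: 0.0307
```

Call:
{"method": "carry_out", "body": {
  "moves": [
    [-0.92,-0.85,0.07,0,-0.29],
    [-0.92,-0.85,0.07,0,-0.29],
    [-0.92,-0.85,0.07,0,-0.29],
    [-0.92,-0.85,0.07,0,-0.29]
  ]
}}

```text
clock: 9.05
eef_pos: [0.3904, -0.0661, 0.1152]
tool_rot: [0.999, 0.041, -0.004, -0.001]
ft_force: [0.6, -1.1, 0.9]
grip_width: 0.0305
```

```bash
python3 - <<'E'
from h import *
m=imaging.camera_model('wrist');im=imaging.camera('wrist')[...,::-1].copy();cv2.imwrite('pics/w8.png',im)
hsv=cv2.cvtColor(im,cv2.COLOR_BGR2HSV).astype(int)
mk=((hsv[...,0]<8)|(hsv[...,0]>172))&(hsv[...,1]>150)&(hsv[...,2]>50)
ys,xs=np.nonzero(mk);c=w2px(m,[.428,-.0665,.012]);sel=(abs(xs-c[0])<70)&(abs(ys-c[1])<70)
hull=cv2.convexHull(np.c_[xs,ys][sel].astype(np.float32));P=np.array([px2w(m,a,b,.008) for a,b in hull[:,0]])[:,:2]
A=np.c_[2*P,np.ones(len(P))];s=np.linalg.lstsq(A,(P**2).sum(1),rcond=None)[0]
print('red',c,s[:2],np.sqrt(s[2]+s[:2]@s[:2]))
plan(.397,-.069,.031,4.8)
E
```

```text
red [385.23845991 255.59085398] [ 0.4276729  -0.06681371] 0.03496181456163595
    [np.float64(0.035), np.float64(0.021), np.float64(0.85), np.float64(-0.001)] rows 2
   end [ 0.397 -0.069  0.031] 4.8
```

Call:
{"method": "carry_out", "body": {
  "moves": [
    [0.035,0.02,0.4,0,-0.29],
    [0.035,0.02,0.6,0,-0.29],
    [0.035,0.02,0.7,0,-0.29],
    [0.035,0.02,0.75,0,-0.29],
    [0.035,0.02,0.75,0,-0.29]
  ]
}}

```text
clock: 9.6
eef_pos: [0.3997, -0.0702, 0.0419]
tool_rot: [0.999, 0.04, -0.0, -0.0]
ft_force: [1.0, -0.2, 0.3]
grip_width: 0.0302
```

```bash
python3 - <<'E'
from h import *
plan(.3968,-.069,.031,4.8)
E
```

```text
[np.float64(-0.028), np.float64(-0.014), np.float64(0.109), np.float64(-0.002)] rows 1
   end [ 0.3968 -0.069   0.031 ] 4.77
```

Call:
{"method": "carry_out", "body": {
  "moves": [
    [-0.025,-0.01,0.05,0,-0.29],
    [-0.025,-0.01,0.1,0,-0.29],
    [-0.025,-0.01,0.115,0,-0.29],
    [-0.025,-0.01,0.115,0,-0.29]
  ]
}}

```text
clock: 10.0
eef_pos: [0.3969, -0.0691, 0.0308]
tool_rot: [0.999, 0.04, 0.0, 0.0]
ft_force: [-0.2, -0.2, 0.3]
grip_width: 0.0305
```

Call:
{"method": "carry_out", "body": {
  "moves": [
    [0,0,0,0,-1],
    [0,0,0,0,-1],
    [0,0,0,0,-1],
    [0,0,0,0,-1],
    [0,0,0,0,-1]
  ]
}}

```text
clock: 10.5
eef_pos: [0.3968, -0.0691, 0.0312]
tool_rot: [0.999, 0.04, -0.0, 0.0]
ft_force: [-1.3, -0.1, 5.3]
grip_width: 0.0055
```

```bash
python3 - <<'E'
from h import *
im=imaging.camera('wrist');cv2.imwrite('pics/w9.png',im[...,::-1])
E
```

```text
(no output)
```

View pics/w9.png

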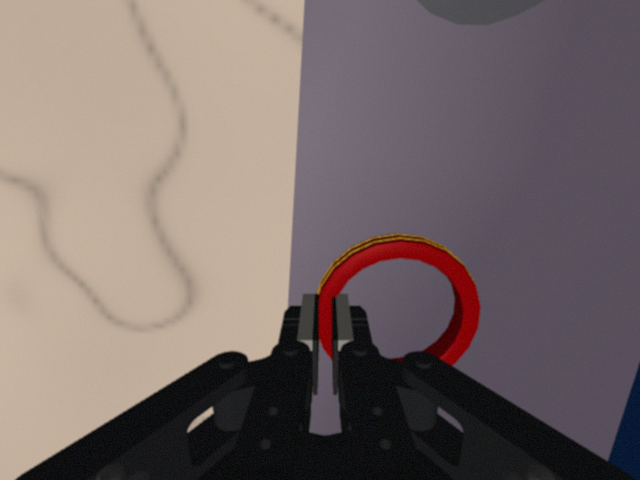

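Call:
{"method": "carry_out", "body": {
  "moves": [
    [0,0,-0.1,0,-1],
    [0,0,-0.4,0,-1],
    [0,0,-0.9,0,-1],
    [0,0,-1,0,-1],
    [0,0,-1,0,-1]
  ]
}}

```text
clock: 11.05
eef_pos: [0.3991, -0.0694, 0.1333]
tool_rot: [0.999, 0.04, 0.003, 0.001]
ft_force: [0.0, 0.2, -0.3]
grip_width: 0.0056
```

```bash
python3 - <<'E'
from h import *
f=plan(.59,-.118,.135,4.8)
E
```

```text
[np.float64(1.0), np.float64(0.342), np.float64(-0.009), np.float64(-0.002)] rows 3
    [np.float64(0.862), np.float64(0.298), np.float64(-0.008), np.float64(0.0)] rows 2
   end [ 0.59  -0.118  0.135] 4.8
```

Call:
{"method": "carry_out", "body": {
  "moves": [
    [1,0.34,-0.02,0,-1],
    [1,0.34,-0.02,0,-1],
    [1,0.34,-0.02,0,-1]
  ]
}}

```text
clock: 11.35
eef_pos: [0.504, -0.0961, 0.131]
tool_rot: [0.999, 0.04, 0.001, 0.0]
ft_force: [-1.1, 0.2, 0.8]
grip_width: 0.0054
```

Call:
{"method": "carry_out", "body": {
  "moves": [
    [0.84,0.3,0,0,-1],
    [0.84,0.3,0,0,-1],
    [0.84,0.3,0,0,-1],
    [0.84,0.3,0,0,-1]
  ]
}}

```text
clock: 11.75
eef_pos: [0.5843, -0.1178, 0.1302]
tool_rot: [0.999, 0.04, -0.002, -0.001]
ft_force: [0.1, 0.8, -0.8]
grip_width: 0.0053
```

```bash
python3 - <<'E'
from h import *
plan(.59,-.118,.035,4.8)
im=imaging.camera('wrist');cv2.imwrite('pics/w10.png',im[...,::-1])
E
```

```text
[np.float64(0.057), np.float64(0.006), np.float64(0.952), np.float64(-0.002)] rows 2
   end [ 0.59  -0.118  0.035] 4.79
```

View pics/w10.png

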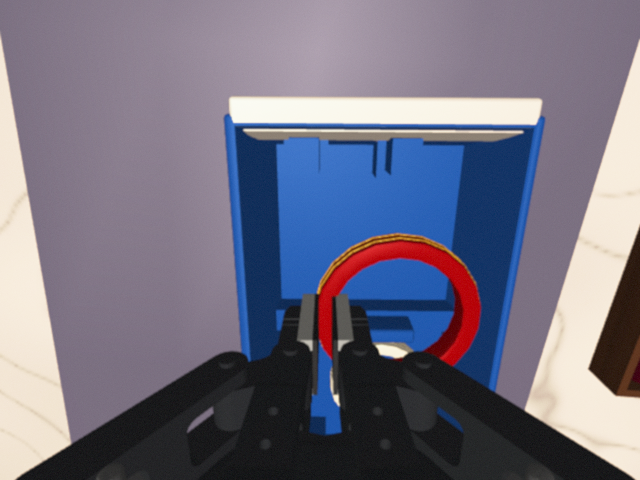

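Call:
{"method": "carry_out", "body": {
  "moves": [
    [0.04,0.005,0.4,0,-1],
    [0.04,0.005,0.6,0,-1],
    [0.04,0.005,0.75,0,-1],
    [0.04,0.005,0.83,0,-1],
    [0.04,0.005,0.89,0,-1],
    [0.04,0.005,0.89,0,-1],
    [0.04,0.005,0.89,0,-1]
  ]
}}

```text
clock: 12.5
eef_pos: [0.5898, -0.1183, 0.0447]
tool_rot: [0.999, 0.04, 0.001, 0.0]
ft_force: [-0.2, 0.6, -0.5]
grip_width: 0.0057
```

Call:
{"method": "carry_out", "body": {
  "moves": [
    [0,0,0.04,0,-1],
    [0,0,0.07,0,-1],
    [0,0,0.09,0,-1],
    [0,0,0.1,0,-1],
    [0,0,0.1,0,-1]
  ]
}}

```text
clock: 13.0
eef_pos: [0.5895, -0.1182, 0.0342]
tool_rot: [0.999, 0.04, 0.0, 0.0]
ft_force: [-2.3, -0.7, 2.6]
grip_width: 0.0053
```

Call:
{"method": "carry_out", "body": {
  "moves": [
    [0,0,0,0,-0.48],
    [0,0,0,0,-0.48],
    [0,0,0,0,-0.48],
    [0,0,0,0,-0.48],
    [0,0,-0.3,0,-0.48],
    [0,0,-0.8,0,-0.48],
    [0,0,-1,0,-0.48],
    [0,0,-1,0,-0.48]
  ]
}}

```text
clock: 13.8
eef_pos: [0.5925, -0.1188, 0.1384]
tool_rot: [0.999, 0.04, 0.004, 0.001]
ft_force: [1.1, -0.1, -0.7]
grip_width: 0.0222
```

Call:
{"method": "carry_out", "body": {
  "moves": [
    [0.1,-1,-1,0,-0.2],
    [0.1,-1,-1,0,-0.2],
    [0.1,-1,-1,0,-0.2],
    [0.1,-1,-1,0,-0.2]
  ]
}}

```text
clock: 14.2
eef_pos: [0.5935, -0.0143, 0.2377]
tool_rot: [0.999, 0.043, 0.004, -0.0]
ft_force: [-0.4, 0.2, 0.1]
grip_width: 0.0343
```

```bash
python3 - <<'E'
from h import *
import pickle
m=imaging.camera_model('wrist')
im=imaging.camera('wrist');cv2.imwrite('pics/w11.png',im[...,::-1]);pickle.dump(m,open('w11.pkl','wb'))
o,y=yaw();print(o['eef_pos'],np.degrees(y),o['joint_pos'])
im=imaging.camera('top')[150:250,150:390];cv2.imwrite('pics/t11.png',cv2.resize(im[...,::-1],None,fx=3,fy=3,interpolation=2))
E
```

```text
[ 0.59244904 -0.01601841  0.23515865] 4.808405303879854 [-2.69910857e-02  4.32568075e-01  2.23244235e-01  1.35791042e+00
 -8.50065294e-05  1.45988343e+00]
```

View pics/w11.png

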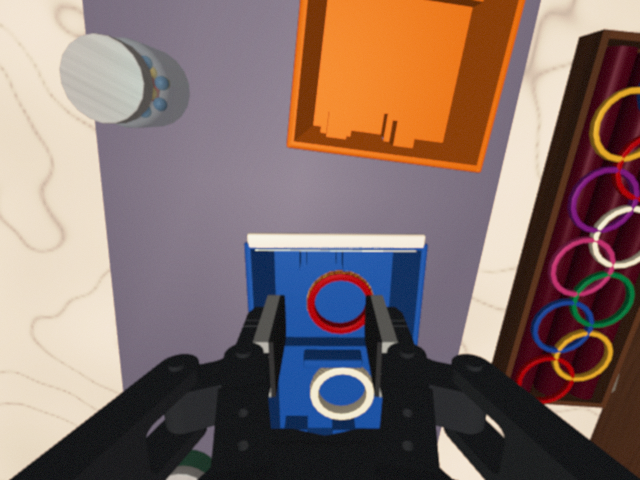

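View pics/t11.png

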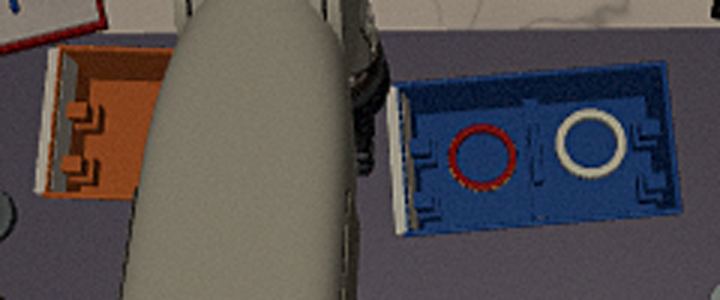

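```bash
python3 - <<'E'
from h import *
plan(.57,.17,.25,87.6)
E
```

```text
[np.float64(-0.032), np.float64(-1.0), np.float64(-0.089), np.float64(-0.921)] rows 10
    [np.float64(0.872), np.float64(-0.136), np.float64(-0.079), np.float64(0.0)] rows 2
   end [0.57 0.17 0.25] 87.6
```

Call:
{"method": "carry_out", "body": {
  "moves": [
    [-0.03,-1,-0.1,-0.92,-0.1],
    [-0.03,-1,-0.1,-0.92,-0.1],
    [-0.03,-1,-0.1,-0.92,-0.1],
    [-0.03,-1,-0.1,-0.92,-0.1],
    [-0.03,-1,-0.1,-0.92,-0.1],
    [-0.03,-1,-0.1,-0.92,-0.1],
    [-0.03,-1,-0.1,-0.92,-0.1],
    [-0.03,-1,-0.1,-0.92,-0.1],
    [-0.03,-1,-0.1,-0.92,-0.1],
    [-0.03,-1,-0.1,-0.92,-0.1]
  ]
}}

```text
clock: 15.3
eef_pos: [0.5794, 0.08, 0.2407]
tool_rot: [0.722, 0.692, -0.002, -0.001]
ft_force: [1.3, 0.3, 0.1]
grip_width: 0.0385
```

Call:
{"method": "carry_out", "body": {
  "moves": [
    [0.87,-0.14,-0.08,0,-0.1],
    [0.87,-0.14,-0.08,0,-0.1],
    [0.87,-0.14,-0.08,0,-0.1],
    [0.87,-0.14,-0.08,0,-0.1]
  ]
}}

```text
clock: 15.7
eef_pos: [0.5696, 0.1686, 0.2492]
tool_rot: [0.723, 0.691, -0.002, -0.001]
ft_force: [0.1, 0.1, 0.2]
grip_width: 0.0381
```

```bash
python3 - <<'E'
from h import *
import pickle
m=imaging.camera_model('wrist')
im=imaging.camera('wrist');cv2.imwrite('pics/w12.png',im[...,::-1]);pickle.dump(m,open('w12.pkl','wb'))
o,y=yaw();print(o['eef_pos'],np.degrees(y),o['joint_pos'])
E
```

```text
[0.56973641 0.16793442 0.24957666] 87.36873335340289 [ 2.86973738e-01  4.36160895e-01  2.66133527e-01  1.40482088e+00
 -7.10064892e-04  3.32903032e-01]
```

View pics/w12.png

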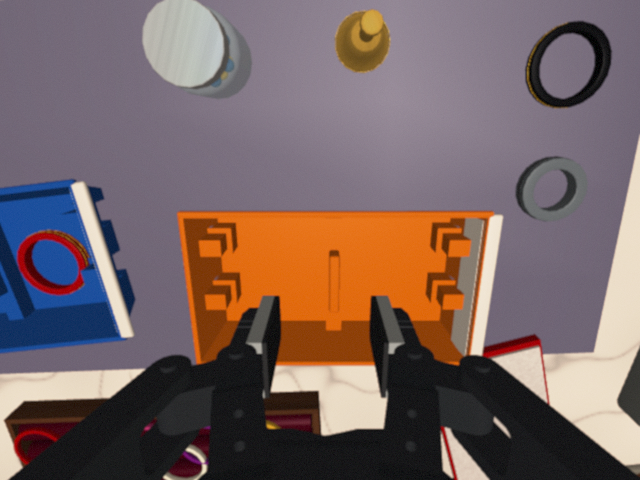

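```bash
python3 - <<'E'
from h import *
import pickle
m=pickle.load(open('w12.pkl','rb'))
im=cv2.imread('pics/w12.png');cv2.imwrite('pics/c12.png',cv2.resize(im[190:380,160:520],None,fx=2.2,fy=2.2,interpolation=2))
for n,u,v,z in [('rim-near',178,212,.06),('rim+near',497,212,.06),('rim-far',200,363,.06),('rim+far',470,364,.06),('tabNear',334.5,251,.04),('tabFar',334,318,.04),('lug1',213,248,.046),('lug2',213,300,.046),('lug3',457,247,.046),('lug4',451,300,.046),('bellT',373,22,.076)]:
    print(n,px2w(m,u,v,z)[:2].round(4))
E
```

```text
rim-near [0.5597 0.0427]
rim+near [0.572  0.3149]
rim-far [0.7124 0.0385]
rim+far [0.7252 0.3036]
tabNear [0.6085 0.1752]
tabFar [0.6798 0.172 ]
lug1 [0.5983 0.0633]
lug2 [0.6514 0.0558]
lug3 [0.6074 0.288 ]
lug4 [0.6616 0.2857]
bellT [0.4272 0.2081]
```

View pics/c12.png

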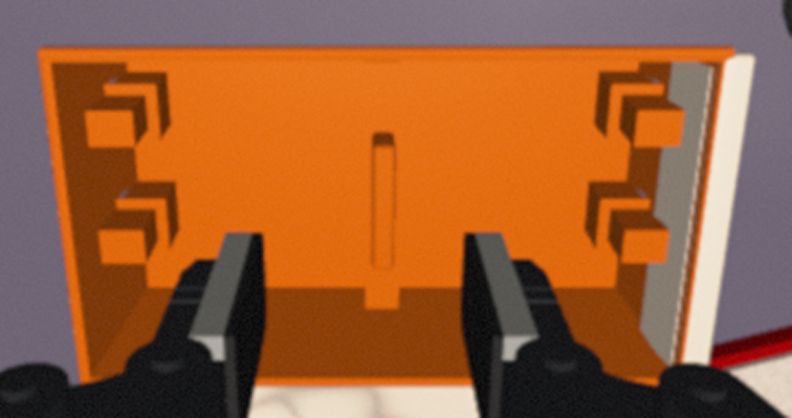

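```bash
python3 - <<'E'
from h import *
f=plan(.644,.1725,.155,87.6)
plan(.644,.1725,.055,87.6,f)
E
```

```text
[np.float64(0.08), np.float64(0.74), np.float64(0.946), np.float64(-0.003)] rows 3
   end [0.644  0.1725 0.155 ] 87.64
    [np.float64(-0.0), np.float64(-0.0), np.float64(1.0), np.float64(0.0)] rows 2
   end [0.644  0.1725 0.055 ] 87.64
```

Call:
{"method": "carry_out", "body": {
  "moves": [
    [0.08,0.74,0.3,-0.003,-0.1],
    [0.08,0.74,0.9,-0.003,-0.1],
    [0.08,0.74,0.95,-0.003,-0.1],
    [0.08,0.74,0.95,-0.003,-0.1],
    [0.08,0.74,0.95,-0.003,-0.1]
  ]
}}

```text
clock: 16.25
eef_pos: [0.644, 0.172, 0.1558]
tool_rot: [0.722, 0.692, -0.001, -0.001]
ft_force: [-0.2, 0.4, 0.5]
grip_width: 0.0384
```

```bash
python3 - <<'E'
from h import *
plan(.644,.1725,.055,87.6)
m=imaging.camera_model('wrist');im=imaging.camera('wrist');cv2.imwrite('pics/w13.png',im[...,::-1])
print(w2px(m,[.644,.1725,.04]))
E
```

```text
[np.float64(0.004), np.float64(-0.0), np.float64(1.0), np.float64(-0.0)] rows 3
    [np.float64(0.001), np.float64(-0.0), np.float64(0.008), np.float64(-0.0)] rows 1
   end [0.644  0.1725 0.055 ] 87.57
[325.97251789 244.43247805]
```

View pics/w13.png

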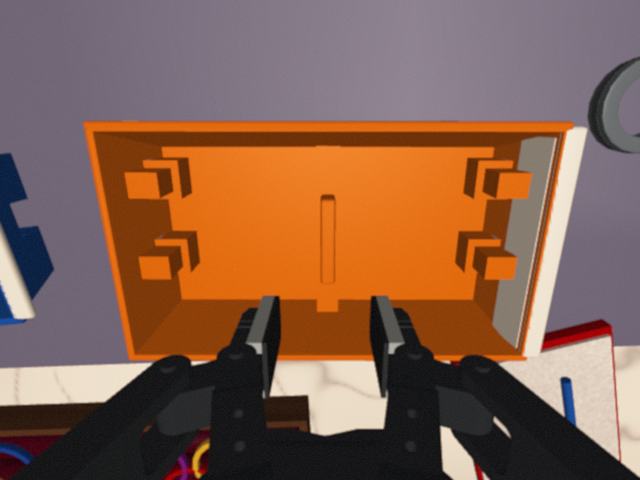

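Call:
{"method": "carry_out", "body": {
  "moves": [
    [0.01,-0.01,0.4,0,-0.1],
    [0.01,-0.01,0.75,0,-0.1],
    [0.01,-0.01,0.92,0,-0.1],
    [0.01,-0.01,1,0,-0.1],
    [0.01,-0.01,1,0,-0.1]
  ]
}}

```text
clock: 16.8
eef_pos: [0.644, 0.1749, 0.0581]
tool_rot: [0.721, 0.693, 0.001, 0.0]
ft_force: [-0.2, 0.6, 0.7]
grip_width: 0.0383
```

Call:
{"method": "carry_out", "body": {
  "moves": [
    [0,0,0,0,-0.4],
    [0,0,0.02,0,-0.7],
    [0,0,0.02,0,-1],
    [0,0,0.02,0,-1],
    [0,0,0.02,0,-1],
    [0,0,0.02,0,-1]
  ]
}}

```text
clock: 17.4
eef_pos: [0.6452, 0.175, 0.0573]
tool_rot: [0.721, 0.693, 0.002, 0.001]
ft_force: [-0.3, -1.4, 6.2]
grip_width: 0.0076
```

```bash
python3 - <<'E'
from h import *
m=imaging.camera_model('wrist');im=imaging.camera('wrist');cv2.imwrite('pics/w14.png',im[...,::-1])
print(np.degrees(yaw()[1]))
E
```

```text
87.67775261954255
```

View pics/w14.png

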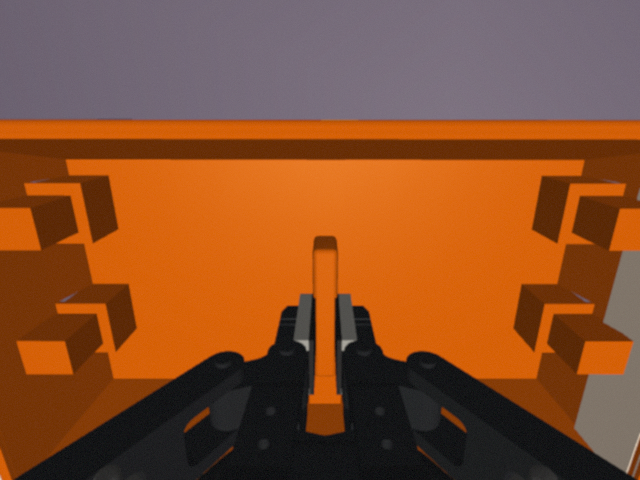

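Call:
{"method": "carry_out", "body": {
  "moves": [
    [0,0,-0.05,0,-1],
    [0,0,-0.15,0,-1],
    [0,0,-0.3,0,-1],
    [0,0,-0.3,0,-1]
  ]
}}

```text
clock: 17.85
eef_pos: [0.6451, 0.1754, 0.0874]
tool_rot: [0.721, 0.693, 0.002, 0.001]
ft_force: [0.7, 1.1, -2.1]
grip_width: 0.008
```

```bash
python3 - <<'E'
from h import *
m=imaging.camera_model('wrist');im=imaging.camera('wrist');cv2.imwrite('pics/w15.png',im[...,::-1])
im=imaging.camera('scene');cv2.imwrite('pics/s15.png',im[...,::-1])
E
```

```text
(no output)
```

View pics/w15.png

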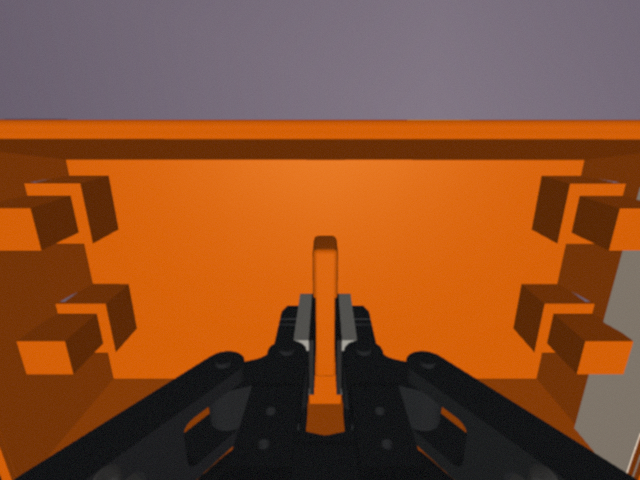

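View pics/s15.png

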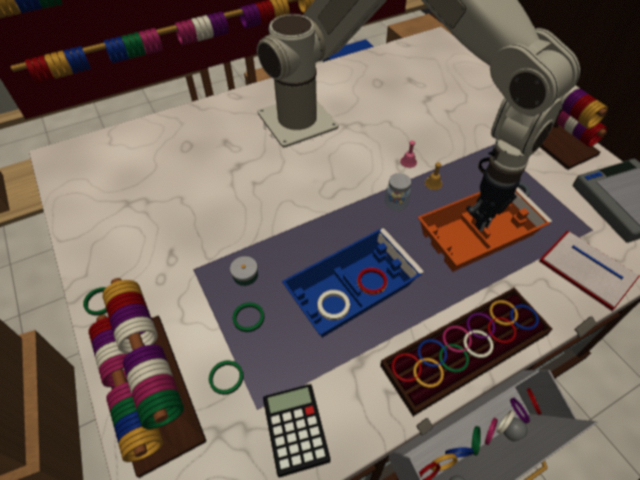

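```bash
python3 - <<'E'
from h import *
import pickle
m=imaging.camera_model('wrist');o,y=yaw()
z=.04+o['eef_pos'][2]-.0573
a=px2w(m,325.5,250,z);b=px2w(m,325.5,375,z);print('tab',a,b,np.linalg.norm(a-b),'tcp',o['eef_pos'],np.degrees(y))
Rt=R.from_quat(o['tool_rot']);
T=(Rt.inv().apply(m['eye']-o['eef_pos']),(Rt.inv()*R.from_quat(m['rotation'])).as_quat());pickle.dump(T,open('T.pkl','wb'));print(T)
im=cv2.imread('pics/w5.png');cv2.imwrite('pics/c5.png',cv2.resize(im[30:260,300:550],None,fx=3,fy=2.6,interpolation=2))
im=cv2.imread('pics/w7.png');cv2.imwrite('pics/c7.png',cv2.resize(im[120:400,180:540],None,fx=2.2,fy=2.1,interpolation=2))
E
```

```text
tab [0.61226685 0.17650246 0.06781179] [0.67072007 0.17411484 0.06781179] 0.058501958556477385 tcp [0.64387238 0.1750464  0.08511179] 87.6938127029655
(array([ 5.03951971e-05, -8.11890418e-02, -1.18441421e-01]), array([-9.87195987e-01, -5.20378622e-04, -3.81165061e-04, -1.59510711e-01]))
```

View pics/c5.png

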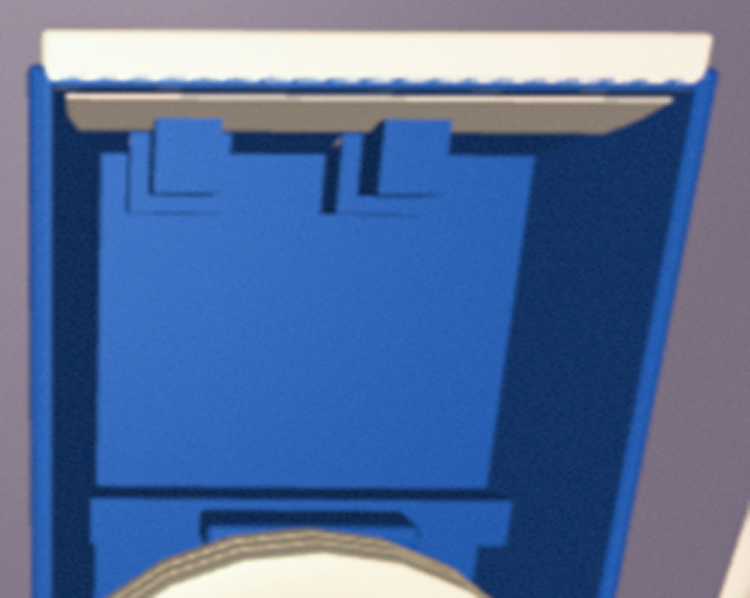

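View pics/c7.png

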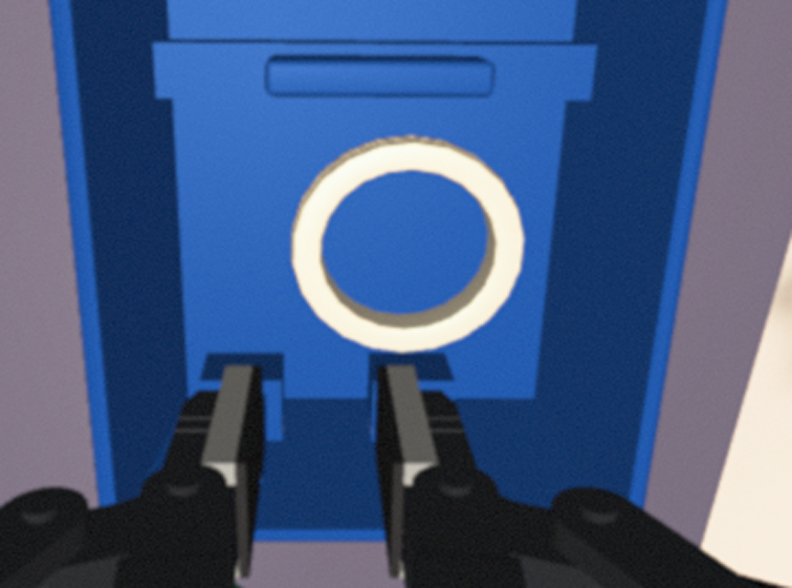

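```bash
python3 - <<'E'
from h import *
import pickle
from scipy.optimize import least_squares
m5=pickle.load(open('w5.pkl','rb'));T=pickle.load(open('T.pkl','rb'))
a=px2w(m5,368,235.8,.04);b=px2w(m5,438,236,.04);print('w5 tab+x edge',a,b,(a+b)/2)
print('lugs',px2w(m5,362.3,104,.046),px2w(m5,438.3,104,.046))
q=R.from_quat([.999,.04,.004,.002])
m7=dict(m5);m7['eye']=np.array([.6042,-.2292,.1374])+q.apply(T[0]);m7['rotation']=(q*R.from_quat(T[1])).as_quat()
for n,u,v,z in [('tabL',180+265/2.2,158,.04),('tabR',180+494/2.2,158,.04),('tabtop',352.7,120+60/2.1,.04),('tabbot',352.7,120+97/2.1,.04),('rimL-',180+105/2.2,120+540/2.1,.06),('rimL@',180+50/2.2,120,.06),('rimR@',180+725/2.2,120,.06)]:
    print(n,px2w(m7,u,v,z)[:2].round(4))
m11=pickle.load(open('w11.pkl','rb'))
for n,u,v,z in [('lipL',248,234,.06),('lipR',425,234,.06)]: print('w11',n,px2w(m11,u,v,z)[:2].round(4))
E
```

```text
w5 tab+x edge [ 0.58563893 -0.17123779  0.04      ] [ 0.64426497 -0.16661984  0.04      ] [ 0.61495195 -0.16892881  0.04      ]
lugs [ 0.56870321 -0.06823371  0.046     ] [ 0.62450776 -0.06376539  0.046     ]
tabL [ 0.5863 -0.1724]
tabR [ 0.6457 -0.1677]
tabtop [ 0.6156 -0.1648]
tabbot [ 0.6166 -0.1747]
rimL- [ 0.5492 -0.3103]
rimL@ [ 0.5374 -0.1552]
rimR@ [ 0.6913 -0.1431]
w11 lipL [ 0.5315 -0.0324]
w11 lipR [ 0.6795 -0.0202]
```

Call:
{"method": "carry_out", "body": {
  "moves": [
    [0,0,-0.3,0,-1],
    [0,0,-0.7,0,-1],
    [0,0,-1,0,-1],
    [-0.3,-0.1,-1,0.05,-1],
    [-0.6,-0.1,-1,0.1,-1],
    [-1,-0.1,-1,0.2,-1],
    [-1,-0.1,-1,0.3,-1],
    [-1,-0.1,-1,0.4,-1],
    [-1,-0.1,-1,0.5,-1],
    [-1,-0.1,-1,0.6,-1],
    [-1,-0.1,-1,0.7,-1],
    [-1,-0.1,-1,0.8,-1],
    [-1,-0.1,-1,0.9,-1],
    [-1,-0.1,-1,0.95,-1],
    [-1,-0.1,-1,0.96,-1],
    [-1,-0.1,-1,0.96,-1]
  ]
}}

```text
clock: 19.55
eef_pos: [0.6292, 0.0754, 0.184]
tool_rot: [1.0, 0.012, -0.001, 0.0]
ft_force: [-0.2, -0.1, -2.5]
grip_width: 0.0078
```

```bash
python3 - <<'E'
from h import *
o,y=yaw();print(o['joint_pos'],np.degrees(y),o['grip_width'])
f=plan(.6136,-.1712,.2,-85.4)
m=imaging.camera_model('wrist');im=imaging.camera('wrist');cv2.imwrite('pics/w16.png',im[...,::-1])
E
```

```text
[1.19196689e-01 5.44429148e-01 2.68797522e-01 1.29671479e+00
 8.09065095e-05 1.66513288e+00] 1.4243745654395032 0.00783004485641838
    [np.float64(-0.088), np.float64(1.0), np.float64(-0.065), np.float64(0.965)] rows 11
    [np.float64(1.0), np.float64(0.144), np.float64(-0.066), np.float64(-0.0)] rows 3
    [np.float64(0.452), np.float64(0.065), np.float64(-0.029), np.float64(-0.0)] rows 1
   end [ 0.6136 -0.1712  0.2   ] -85.43
```

View pics/w16.png

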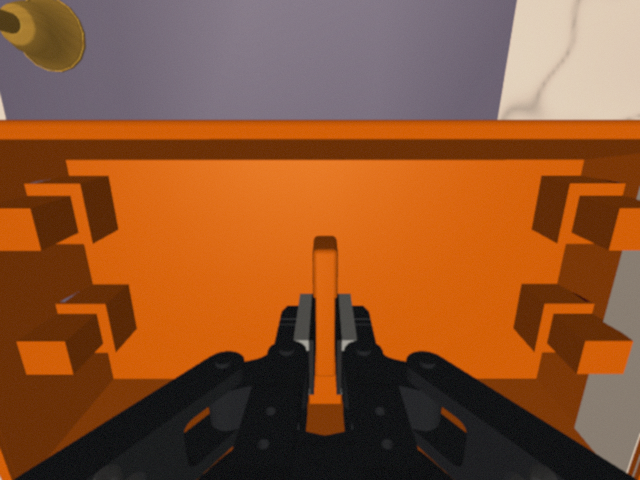

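Call:
{"method": "carry_out", "body": {
  "moves": [
    [-0.09,0.3,-0.07,0.05,-1],
    [-0.09,0.6,-0.07,0.1,-1],
    [-0.09,1,-0.07,0.2,-1],
    [-0.09,1,-0.07,0.3,-1],
    [-0.09,1,-0.07,0.4,-1],
    [-0.09,1,-0.07,0.5,-1],
    [-0.09,1,-0.07,0.6,-1],
    [-0.09,1,-0.07,0.7,-1],
    [-0.09,1,-0.07,0.8,-1],
    [-0.09,1,-0.07,0.9,-1],
    [-0.09,1,-0.07,0.95,-1],
    [-0.09,1,-0.07,0.965,-1],
    [-0.09,1,-0.07,0.965,-1]
  ]
}}

```text
clock: 20.9
eef_pos: [0.6228, -0.0247, 0.1917]
tool_rot: [0.735, -0.678, -0.0, 0.0]
ft_force: [-0.0, 0.2, -2.6]
grip_width: 0.0078
```

Call:
{"method": "carry_out", "body": {
  "moves": [
    [0.4,0.07,-0.03,0,-1],
    [0.8,0.12,-0.05,0,-1],
    [1,0.14,-0.06,0,-1],
    [1,0.14,-0.06,0,-1]
  ]
}}

```text
clock: 21.3
eef_pos: [0.6165, -0.1288, 0.1979]
tool_rot: [0.733, -0.68, 0.001, 0.0]
ft_force: [-0.2, 1.0, -3.1]
grip_width: 0.0075
```

```bash
python3 - <<'E'
from h import *
f=plan(.6136,-.1712,.19,-85.4)
E
```

```text
[np.float64(0.42), np.float64(0.061), np.float64(0.079), np.float64(-0.003)] rows 1
   end [ 0.6136 -0.1712  0.19  ] -85.39
```

Call:
{"method": "carry_out", "body": {
  "moves": [
    [0.2,0.03,0.04,0,-1],
    [0.42,0.06,0.1,-0.003,-1],
    [0.42,0.06,0.2,-0.003,-1],
    [0.42,0.06,0.3,-0.003,-1],
    [0.42,0.06,0.3,-0.003,-1],
    [0.42,0.06,0.3,-0.003,-1]
  ]
}}

```text
clock: 21.9
eef_pos: [0.6138, -0.1666, 0.1673]
tool_rot: [0.736, -0.677, -0.001, 0.0]
ft_force: [0.2, -0.3, -2.5]
grip_width: 0.0079
```

```bash
python3 - <<'E'
from h import *
import pickle
f=plan(.6136,-.1712,.13,-85.4)
im=imaging.camera('scene');cv2.imwrite('pics/s17.png',cv2.resize(im[180:380,230:470,::-1],None,fx=3,fy=3))
m=imaging.camera_model('wrist');im=imaging.camera('wrist');cv2.imwrite('pics/w17.png',im[...,::-1])
E
```

```text
[np.float64(0.045), np.float64(0.006), np.float64(0.373), np.float64(0.002)] rows 1
   end [ 0.6136 -0.1712  0.13  ] -85.36
```

View pics/s17.png

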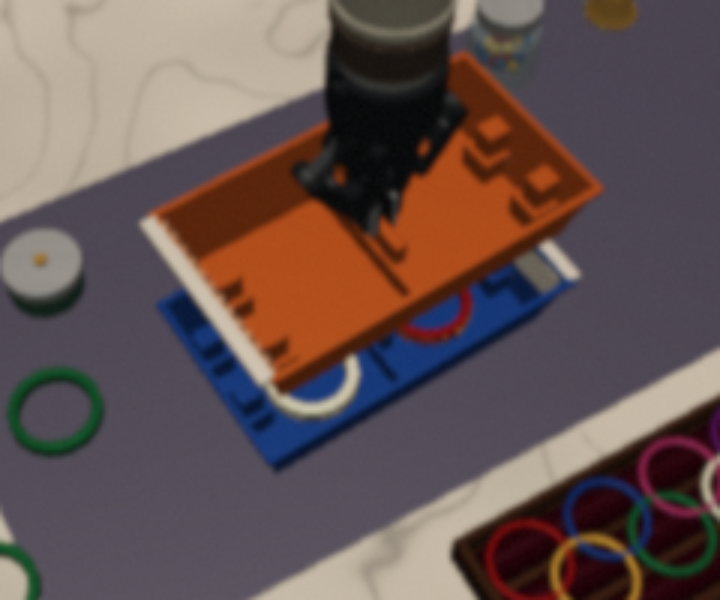

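View pics/w17.png

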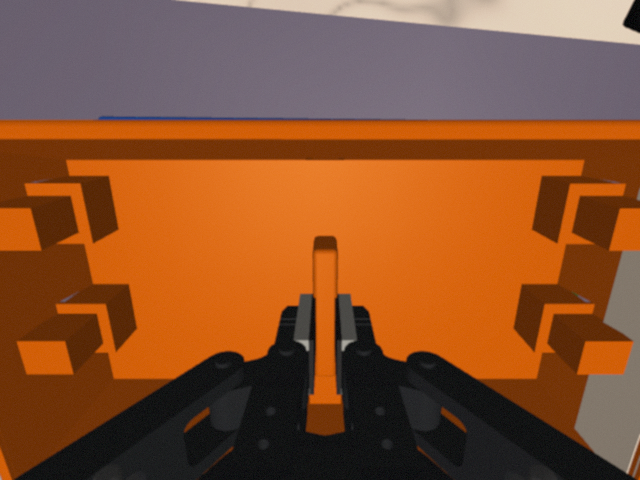

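Call:
{"method": "carry_out", "body": {
  "moves": [
    [0.04,0.003,0.1,0,-1],
    [0.04,0.003,0.2,0,-1],
    [0.04,0.003,0.3,0,-1],
    [0.04,0.003,0.36,0,-1],
    [0.04,0.003,0.36,0,-1]
  ]
}}

```text
clock: 22.5
eef_pos: [0.6129, -0.1716, 0.1298]
tool_rot: [0.736, -0.677, -0.002, 0.001]
ft_force: [-0.5, -0.1, -2.2]
grip_width: 0.0078
```

```bash
python3 - <<'E'
from h import *
f=plan(.6136,-.1712,.103,-85.4)
im=imaging.camera('scene');cv2.imwrite('pics/s18.png',cv2.resize(im[180:380,230:470,::-1],None,fx=3,fy=3))
E
```

```text
[np.float64(-0.004), np.float64(-0.008), np.float64(0.268), np.float64(0.001)] rows 1
   end [ 0.6136 -0.1712  0.103 ] -85.38
```

View pics/s18.png

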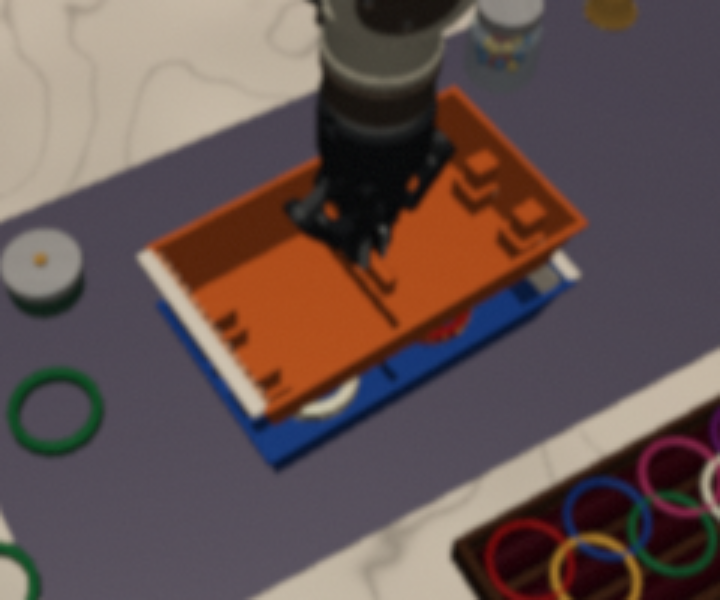

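Call:
{"method": "carry_out", "body": {
  "moves": [
    [-0.004,-0.008,0.05,0,-1],
    [-0.004,-0.008,0.1,0,-1],
    [-0.004,-0.008,0.15,0,-1],
    [-0.004,-0.008,0.2,0,-1],
    [-0.004,-0.008,0.2,0,-1],
    [-0.004,-0.008,0.2,0,-1]
  ]
}}

```text
clock: 23.15
eef_pos: [0.6146, -0.1714, 0.1116]
tool_rot: [0.736, -0.677, -0.0, 0.0]
ft_force: [0.2, -0.9, -3.1]
grip_width: 0.0078
```

Call:
{"method": "carry_out", "body": {
  "moves": [
    [0,0,0.03,0,-1],
    [0,0,0.05,0,-1],
    [0,0,0.05,0,-1]
  ]
}}

```text
clock: 23.45
eef_pos: [0.6145, -0.1714, 0.1064]
tool_rot: [0.736, -0.677, -0.0, 0.0]
ft_force: [-0.5, -0.6, -2.5]
grip_width: 0.0077
```

Call:
{"method": "carry_out", "body": {
  "moves": [
    [0,0,0.02,0,-1],
    [0,0,0.03,0,-1],
    [0,0,0.03,0,-1]
  ]
}}

```text
clock: 23.75
eef_pos: [0.6146, -0.1714, 0.1036]
tool_rot: [0.736, -0.677, -0.0, 0.0]
ft_force: [-0.6, 0.7, -2.9]
grip_width: 0.0078
```

Call:
{"method": "carry_out", "body": {
  "moves": [
    [0,0,0.02,0,-1],
    [0,0,0.02,0,-1],
    [0,0,0.02,0,-1]
  ]
}}

```text
clock: 24.05
eef_pos: [0.6149, -0.1715, 0.1032]
tool_rot: [0.736, -0.677, 0.001, -0.0]
ft_force: [-2.4, 1.2, 5.8]
grip_width: 0.0079
```

Contact came at 46 mm above the pick-up height, so the tray is on the lugs. Releasing it.

Call:
{"method": "carry_out", "body": {
  "moves": [
    [0,0,-0.01,0,-0.6],
    [0,0,-0.01,0,-0.3],
    [0,0,-0.01,0,-0.1],
    [0,0,-0.01,0,-0.1],
    [0,0,-0.3,0,-0.1],
    [0,0,-0.7,0,-0.1],
    [0,0,-1,0,-0.1],
    [0,0,-1,0,-0.1],
    [0,0,-1,0,-0.1]
  ]
}}

```text
clock: 24.95
eef_pos: [0.6153, -0.1716, 0.2026]
tool_rot: [0.736, -0.677, 0.001, -0.0]
ft_force: [0.1, 0.4, 0.1]
grip_width: 0.0387
```

```bash
python3 - <<'E'
from h import *
import pickle
im=imaging.camera('scene');cv2.imwrite('pics/s19.png',cv2.resize(im[180:380,230:470,::-1],None,fx=3,fy=3))
m=imaging.camera_model('wrist');im=imaging.camera('wrist');cv2.imwrite('pics/w19.png',im[...,::-1]);pickle.dump(m,open('w19.pkl','wb'))
print(yaw()[0]['joint_pos'])
E
```

```text
[-2.71997373e-01  5.44840027e-01  3.12456453e-01  1.34094353e+00
 -2.74741932e-05  2.78742001e+00]
```

View pics/s19.png

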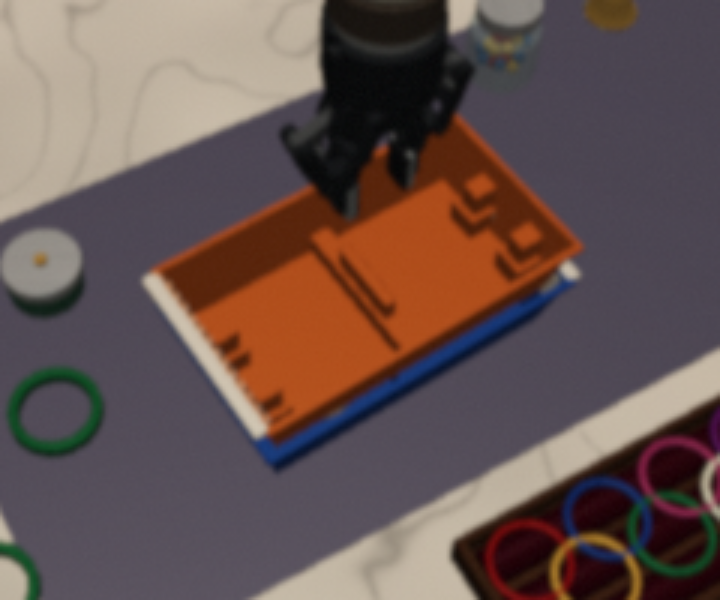

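View pics/w19.png

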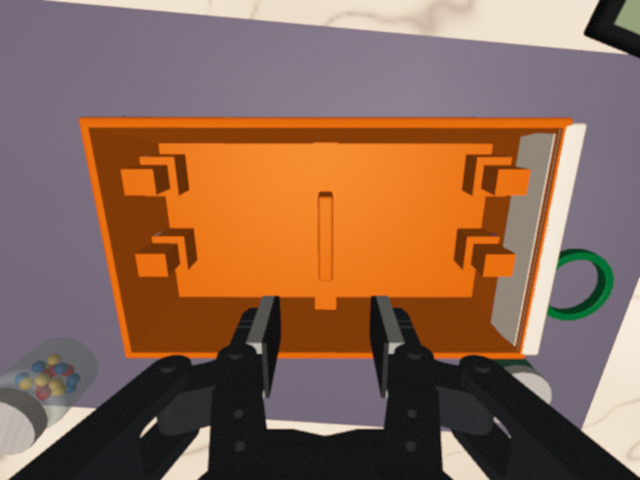

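```bash
python3 - <<'E'
from h import *
plan(.5411,-.3877,.18,-36)
E
```

```text
[np.float64(1.0), np.float64(0.431), np.float64(0.097), np.float64(-0.548)] rows 6
    [np.float64(0.313), np.float64(1.0), np.float64(0.093), np.float64(0.0)] rows 3
    [np.float64(0.043), np.float64(0.141), np.float64(0.013), np.float64(0.0)] rows 1
   end [ 0.541  -0.3877  0.18  ] -35.97
```

Call:
{"method": "carry_out", "body": {
  "moves": [
    [1,0.43,0,-0.55,-0.29],
    [1,0.43,0,-0.55,-0.29],
    [1,0.43,0,-0.55,-0.29],
    [1,0.43,0,-0.55,-0.29],
    [1,0.43,0,-0.55,-0.29],
    [1,0.43,0,-0.55,-0.29],
    [1,0.43,0,-0.55,-0.29]
  ]
}}

```text
clock: 25.75
eef_pos: [0.5792, -0.2744, 0.1997]
tool_rot: [0.952, -0.308, -0.002, -0.0]
ft_force: [0.5, -0.2, 0.2]
grip_width: 0.0305
```

Call:
{"method": "carry_out", "body": {
  "moves": [
    [0.32,1,0.1,0,-0.29],
    [0.32,1,0.1,0,-0.29],
    [0.32,1,0.15,0,-0.29],
    [0.32,1,0.2,0,-0.29],
    [0.32,1,0.2,0,-0.29]
  ]
}}

```text
clock: 26.25
eef_pos: [0.547, -0.3733, 0.1798]
tool_rot: [0.951, -0.308, -0.002, -0.001]
ft_force: [-0.0, -0.7, -0.6]
grip_width: 0.03
```

```bash
python3 - <<'E'
from h import *
plan(.5411,-.3877,.12,-36)
m=imaging.camera_model('wrist');im=imaging.camera('wrist')[...,::-1].copy();cv2.imwrite('pics/w20.png',im)
hsv=cv2.cvtColor(im,cv2.COLOR_BGR2HSV).astype(int)
mk=(abs(hsv[...,0]-70)<20)&(hsv[...,1]>110)
c=w2px(m,[.5665,-.406,.012]);ys,xs=np.nonzero(mk);print(c)
sel=(abs(xs-c[0])<65)&(abs(ys-c[1])<65)
hull=cv2.convexHull(np.c_[xs,ys][sel].astype(np.float32));P=np.array([px2w(m,a,b,.007) for a,b in hull[:,0]])[:,:2]
A=np.c_[2*P,np.ones(len(P))];s=np.linalg.lstsq(A,(P**2).sum(1),rcond=None)[0]
print('green',s[:2],np.sqrt(s[2]+s[:2]@s[:2]),sel.sum())
E
```

```text
[np.float64(0.037), np.float64(0.151), np.float64(0.598), np.float64(0.002)] rows 2
   end [ 0.5411 -0.3877  0.12  ] -36.03
[368.85006864 240.00988773]
green [ 0.56514416 -0.40545952] 0.03511627117394781 2315
```

View pics/w20.png

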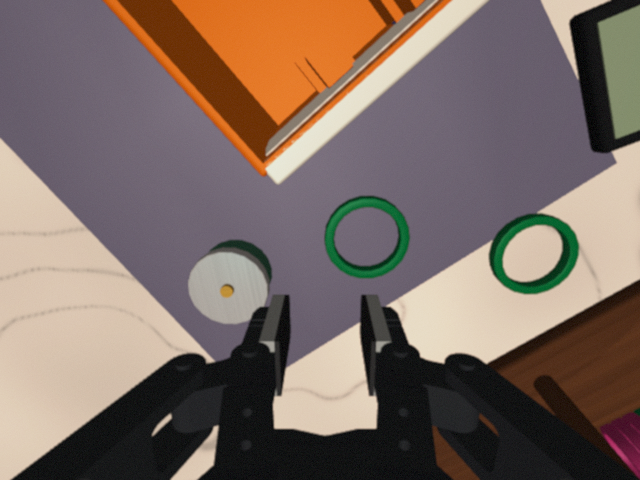

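Call:
{"method": "carry_out", "body": {
  "moves": [
    [0.025,0.15,0.3,0,-0.29],
    [0.025,0.15,0.7,0,-0.29],
    [0.025,0.15,0.95,0,-0.29],
    [0.025,0.15,1,0,-0.29],
    [0.025,0.15,1,0,-0.29]
  ]
}}

```text
clock: 26.8
eef_pos: [0.5411, -0.3866, 0.0813]
tool_rot: [0.952, -0.307, -0.001, -0.0]
ft_force: [0.0, -0.7, 0.6]
grip_width: 0.0304
```

```bash
python3 - <<'E'
from h import *
plan(.540,-.3873,.031,-36)
E
```

```text
[np.float64(-0.005), np.float64(0.012), np.float64(0.503), np.float64(0.003)] rows 2
   end [ 0.54   -0.3873  0.031 ] -35.97
```

Call:
{"method": "carry_out", "body": {
  "moves": [
    [-0.005,0.01,0.2,0,-0.29],
    [-0.005,0.01,0.35,0,-0.29],
    [-0.005,0.01,0.45,0,-0.29],
    [-0.005,0.01,0.48,0,-0.29],
    [-0.005,0.01,0.49,0,-0.29],
    [-0.005,0.01,0.49,0,-0.29]
  ]
}}

```text
clock: 27.4
eef_pos: [0.5402, -0.3889, 0.0334]
tool_rot: [0.952, -0.307, 0.0, 0.0]
ft_force: [-0.4, 0.5, 0.6]
grip_width: 0.0304
```

Call:
{"method": "carry_out", "body": {
  "moves": [
    [0,0,0,0,-1],
    [0,0,0,0,-1],
    [0,0,0,0,-1],
    [0,0,0,0,-1],
    [0,0,0,0,-1]
  ]
}}

```text
clock: 27.9
eef_pos: [0.5403, -0.389, 0.0337]
tool_rot: [0.952, -0.307, 0.001, 0.0]
ft_force: [-0.3, 0.4, 4.6]
grip_width: 0.0049
```

```bash
python3 - <<'E'
from h import *
im=imaging.camera('wrist');cv2.imwrite('pics/w21.png',im[...,::-1])
E
```

```text
(no output)
```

View pics/w21.png

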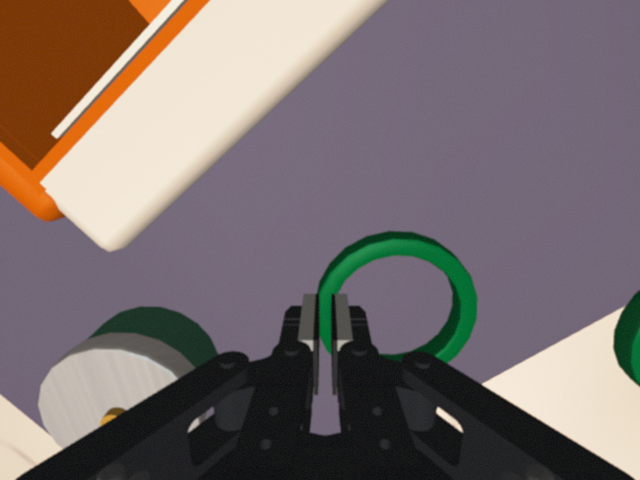

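Call:
{"method": "carry_out", "body": {
  "moves": [
    [0,0,-0.1,0,-1],
    [0,0,-0.4,0,-1],
    [0,0,-0.9,0,-1],
    [0,0,-1,0,-1],
    [0,0,-1,0,-1]
  ]
}}

```text
clock: 28.45
eef_pos: [0.5413, -0.3897, 0.1362]
tool_rot: [0.952, -0.307, 0.003, 0.001]
ft_force: [0.7, 0.5, -0.4]
grip_width: 0.0049
```

Call:
{"method": "carry_out", "body": {
  "moves": [
    [0,0,-0.4,0,-1],
    [0,0,-0.7,0,-1],
    [0,0,-0.75,0,-1],
    [0,0,-0.75,0,-1]
  ]
}}

```text
clock: 28.85
eef_pos: [0.5397, -0.3886, 0.2071]
tool_rot: [0.952, -0.307, -0.0, -0.0]
ft_force: [-0.2, 0.0, -1.2]
grip_width: 0.0048
```

```bash
python3 - <<'E'
from h import *
im=imaging.camera('wrist');cv2.imwrite('pics/w22.png',im[...,::-1])
plan(.599,-.228,.19,4.6)
E
```

```text
[np.float64(-0.273), np.float64(-1.0), np.float64(0.095), np.float64(-0.449)] rows 5
    [np.float64(0.285), np.float64(-0.61), np.float64(0.062), np.float64(0.0)] rows 2
   end [ 0.599 -0.228  0.19 ] 4.62
```

View pics/w22.png

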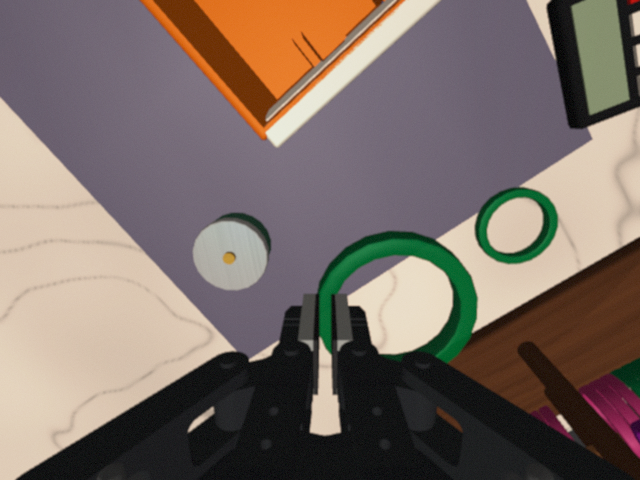

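Call:
{"method": "carry_out", "body": {
  "moves": [
    [-0.27,-1,0,-0.45,-1],
    [-0.27,-1,0,-0.45,-1],
    [-0.27,-1,0,-0.45,-1],
    [-0.27,-1,0,-0.45,-1],
    [-0.27,-1,0,-0.45,-1],
    [-0.27,-1,0,-0.45,-1]
  ]
}}

```text
clock: 29.5
eef_pos: [0.5752, -0.2907, 0.2045]
tool_rot: [0.999, 0.041, -0.002, -0.001]
ft_force: [-0.8, -0.5, -0.8]
grip_width: 0.0047
```

Call:
{"method": "carry_out", "body": {
  "moves": [
    [0.285,-0.61,0.1,0,-1],
    [0.285,-0.61,0.15,0,-1],
    [0.285,-0.61,0.15,0,-1],
    [0.285,-0.61,0.15,0,-1]
  ]
}}

```text
clock: 29.9
eef_pos: [0.5991, -0.2283, 0.1913]
tool_rot: [0.999, 0.041, -0.001, -0.0]
ft_force: [0.1, -0.4, 0.1]
grip_width: 0.0051
```

```bash
python3 - <<'E'
from h import *
im=imaging.camera('wrist');cv2.imwrite('pics/w23.png',im[...,::-1])
plan(.599,-.228,.0927,4.6)
E
```

```text
[np.float64(-0.002), np.float64(-0.01), np.float64(0.993), np.float64(0.001)] rows 2
   end [ 0.599  -0.228   0.0927] 4.56
```

View pics/w23.png

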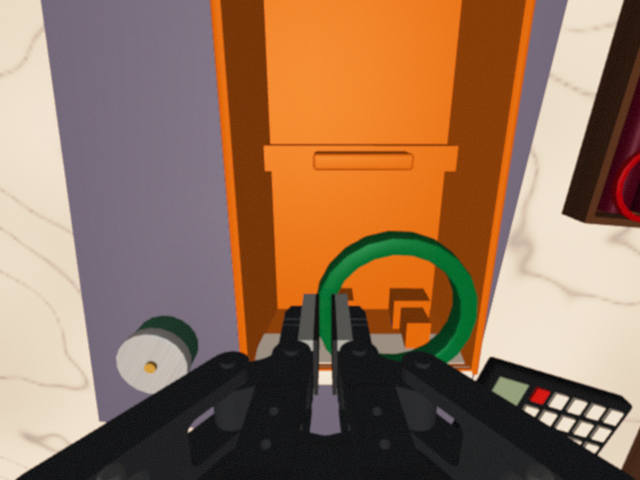

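Call:
{"method": "carry_out", "body": {
  "moves": [
    [0,-0.01,0.4,0,-1],
    [0,-0.01,0.6,0,-1],
    [0,-0.01,0.75,0,-1],
    [0,-0.01,0.85,0,-1],
    [0,-0.01,0.95,0,-1],
    [0,-0.01,0.99,0,-1],
    [0,-0.01,0.99,0,-1]
  ]
}}

```text
clock: 30.65
eef_pos: [0.5995, -0.2279, 0.0936]
tool_rot: [0.999, 0.041, -0.0, -0.0]
ft_force: [0.4, 0.4, 0.0]
grip_width: 0.0047
```

Call:
{"method": "carry_out", "body": {
  "moves": [
    [0,0,0.03,0,-1],
    [0,0,0.06,0,-1],
    [0,0,0.07,0,-1],
    [0,0,0.07,0,-1]
  ]
}}

```text
clock: 31.05
eef_pos: [0.5997, -0.2275, 0.0868]
tool_rot: [0.999, 0.041, -0.0, -0.0]
ft_force: [0.5, 0.8, -0.1]
grip_width: 0.0046
```

Call:
{"method": "carry_out", "body": {
  "moves": [
    [0,0,0.02,0,-1],
    [0,0,0.03,0,-1],
    [0,0,0.03,0,-1]
  ]
}}

```text
clock: 31.35
eef_pos: [0.5996, -0.2275, 0.0836]
tool_rot: [0.999, 0.041, -0.0, -0.0]
ft_force: [-0.4, 0.9, -0.7]
grip_width: 0.0051
```

Call:
{"method": "carry_out", "body": {
  "moves": [
    [0,0,0.008,0,-1],
    [0,0,0.016,0,-1],
    [0,0,0.016,0,-1]
  ]
}}

```text
clock: 31.65
eef_pos: [0.5998, -0.2276, 0.0827]
tool_rot: [0.999, 0.041, 0.0, 0.0]
ft_force: [-0.4, 1.0, 2.7]
grip_width: 0.0054
```

Contact at the expected 0.0827. Releasing and lifting.

Call:
{"method": "carry_out", "body": {
  "moves": [
    [0,0,0,0,-0.48],
    [0,0,0,0,-0.48],
    [0,0,0,0,-0.48],
    [0,0,0,0,-0.48],
    [0,0,-0.3,0,-0.48],
    [0,0,-0.8,0,-0.48],
    [0,0,-1,0,-0.48],
    [0,0,-1,0,-0.48]
  ]
}}

```text
clock: 32.45
eef_pos: [0.6022, -0.2285, 0.1873]
tool_rot: [0.999, 0.041, 0.004, 0.002]
ft_force: [-0.0, 0.5, 1.2]
grip_width: 0.0223
```

```bash
python3 - <<'E'
from h import *
im=imaging.camera('wrist');cv2.imwrite('pics/w24.png',im[...,::-1])
E
```

```text
(no output)
```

View pics/w24.png

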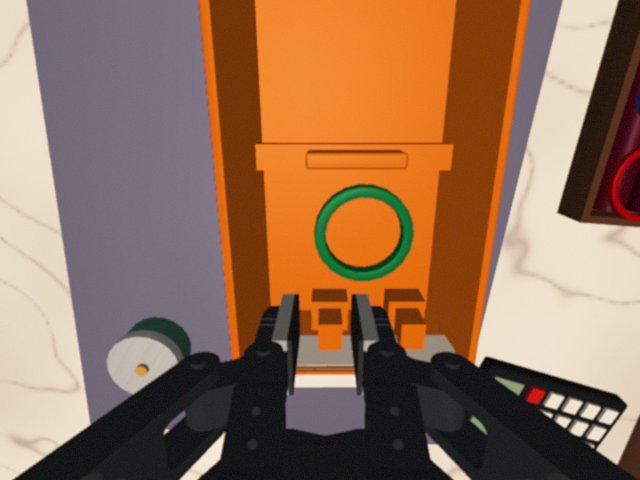

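```bash
python3 - <<'E'
from h import *
plan(.427,.16,.20,4.6)
E
```

```text
[np.float64(-0.353), np.float64(-1.0), np.float64(-0.039), np.float64(0.001)] rows 3
    [np.float64(-0.355), np.float64(-1.0), np.float64(-0.039), np.float64(0.0)] rows 3
    [np.float64(-0.354), np.float64(-1.0), np.float64(-0.038), np.float64(0.0)] rows 3
    [np.float64(-0.355), np.float64(-1.0), np.float64(-0.039), np.float64(0.0)] rows 3
    [np.float64(-0.003), np.float64(-0.009), np.float64(-0.0), np.float64(0.0)] rows 1
   end [0.427 0.16  0.2  ] 4.62
```

Call:
{"method": "carry_out", "body": {
  "moves": [
    [-0.35,-1,-0.04,0,0],
    [-0.35,-1,-0.04,0,0],
    [-0.35,-1,-0.04,0,0]
  ]
}}

```text
clock: 32.8
eef_pos: [0.5524, -0.1263, 0.1837]
tool_rot: [0.999, 0.043, -0.004, -0.002]
ft_force: [0.5, -0.8, 1.2]
grip_width: 0.0428
```

Call:
{"method": "carry_out", "body": {
  "moves": [
    [-0.35,-1,-0.04,0,0],
    [-0.35,-1,-0.04,0,0],
    [-0.35,-1,-0.04,0,0]
  ]
}}

```text
clock: 33.1
eef_pos: [0.5103, -0.0304, 0.1887]
tool_rot: [0.999, 0.044, -0.002, -0.001]
ft_force: [0.1, 0.3, 0.4]
grip_width: 0.0427
```

Call:
{"method": "carry_out", "body": {
  "moves": [
    [-0.35,-1,-0.04,0,0],
    [-0.35,-1,-0.04,0,0],
    [-0.35,-1,-0.04,0,0]
  ]
}}

```text
clock: 33.4
eef_pos: [0.4681, 0.0658, 0.1932]
tool_rot: [0.999, 0.044, -0.002, -0.0]
ft_force: [0.9, -0.6, -0.7]
grip_width: 0.043
```

Call:
{"method": "carry_out", "body": {
  "moves": [
    [-0.35,-1,-0.04,0,0],
    [-0.35,-1,-0.04,0,0],
    [-0.35,-1,-0.04,0,0],
    [-0.35,-1,-0.04,0,0]
  ]
}}

```text
clock: 33.8
eef_pos: [0.4272, 0.16, 0.1975]
tool_rot: [0.999, 0.042, -0.0, 0.001]
ft_force: [0.1, 0.1, -0.2]
grip_width: 0.0429
```

```bash
python3 - <<'E'
from h import *
import pickle
m=imaging.camera_model('wrist');im=imaging.camera('wrist');cv2.imwrite('pics/w25.png',im[...,::-1]);pickle.dump(m,open('w25.pkl','wb'))
print(w2px(m,[.4272,.2081,.076]),w2px(m,[.4272,.2081,0]))
E
```

```text
[331.76687315 169.92848418] [330.23222007 157.26518661]
```

View pics/w25.png

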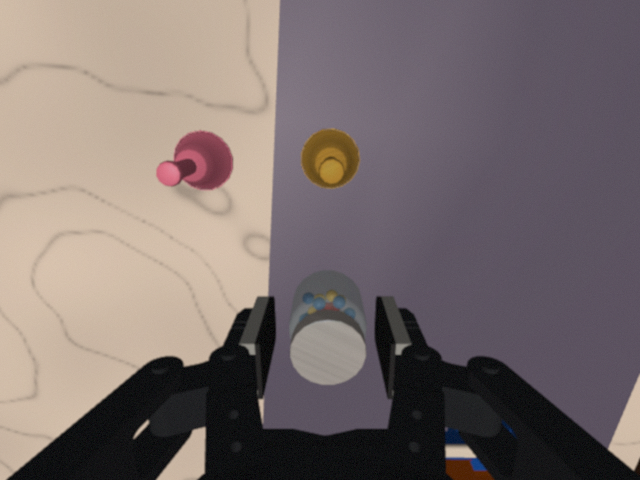

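Brass bell knob is at (332,171), the pink look-alike at (168,173). The brass knob lies where I predicted, at (0.427, 0.207).

Call:
{"method": "carry_out", "body": {
  "moves": [
    [0.035,-0.475,0.1,0,0],
    [0.035,-0.475,0.3,0,0],
    [0.035,-0.475,0.6,0,0],
    [0.035,-0.475,0.6,0,0],
    [0.035,-0.475,0.6,0,0]
  ]
}}

```text
clock: 34.35
eef_pos: [0.4273, 0.2056, 0.1378]
tool_rot: [0.999, 0.04, -0.001, 0.001]
ft_force: [0.3, 1.1, -0.1]
grip_width: 0.0423
```

```bash
python3 - <<'E'
from h import *
plan(.427,.2075,.074,4.6)
m=imaging.camera_model('wrist');im=imaging.camera('wrist');cv2.imwrite('pics/w26.png',im[...,::-1])
print(w2px(m,[.427,.2075,.076]))
E
```

```text
[np.float64(-0.001), np.float64(-0.019), np.float64(0.638), np.float64(-0.0)] rows 2
   end [0.427  0.2075 0.074 ] 4.56
[325.44660121 273.24168224]
```

View pics/w26.png

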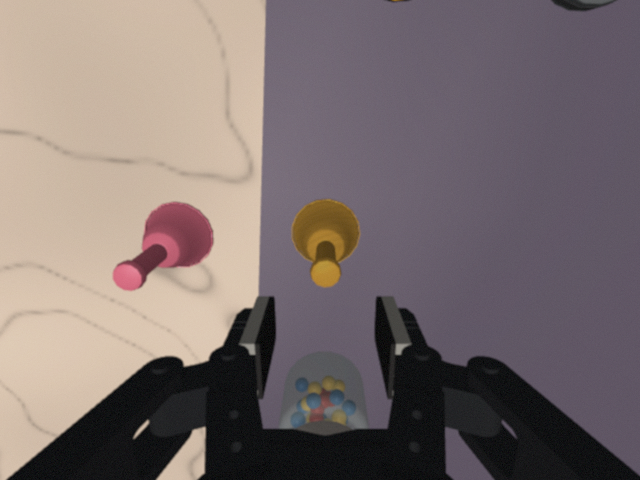

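Call:
{"method": "carry_out", "body": {
  "moves": [
    [0,-0.018,0.25,0,0],
    [0,-0.018,0.45,0,0],
    [0,-0.018,0.58,0,0],
    [0,-0.018,0.61,0,0],
    [0,-0.018,0.61,0,0],
    [0,-0.018,0.61,0,0]
  ]
}}

```text
clock: 35.0
eef_pos: [0.4281, 0.2093, 0.0786]
tool_rot: [0.999, 0.041, 0.001, -0.001]
ft_force: [0.1, -0.0, 0.3]
grip_width: 0.0423
```

Call:
{"method": "carry_out", "body": {
  "moves": [
    [0,0,0,0,-0.3],
    [0,0,0,0,-0.5],
    [0,0,0,0,-1],
    [0,0,0,0,-1],
    [0,0,0,0,-1],
    [0,0,0,0,-1],
    [0,0,0,0,-1]
  ]
}}

```text
clock: 35.7
eef_pos: [0.4272, 0.2092, 0.078]
tool_rot: [0.999, 0.041, 0.001, -0.0]
ft_force: [-1.6, -0.5, 6.5]
grip_width: 0.0139
```

```bash
python3 - <<'E'
from h import *
m=imaging.camera_model('wrist');im=imaging.camera('wrist');cv2.imwrite('pics/w27.png',im[...,::-1])
E
```

```text
(no output)
```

View pics/w27.png

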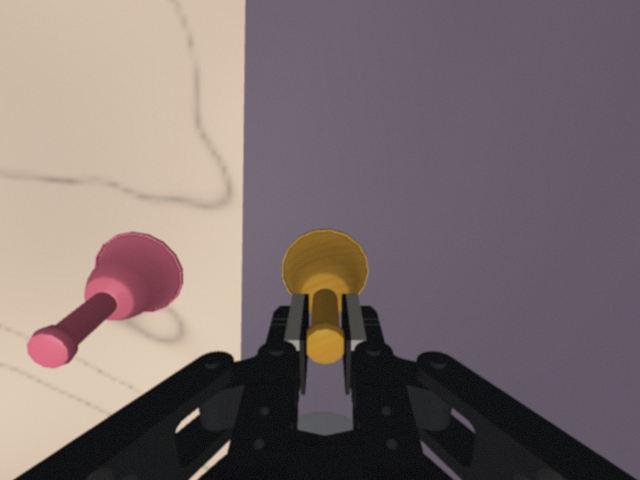

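Call:
{"method": "carry_out", "body": {
  "moves": [
    [0,0,-0.1,0,-1],
    [0,0,-0.3,0,-1],
    [0,0,-0.6,0,-1],
    [0,0,-0.9,0,-1],
    [0,0,-1,0,-1],
    [0,0,-1,0,-1]
  ]
}}

```text
clock: 36.35
eef_pos: [0.4278, 0.2095, 0.1787]
tool_rot: [0.999, 0.041, 0.002, -0.001]
ft_force: [1.6, -0.9, -2.6]
grip_width: 0.0142
```

Call:
{"method": "carry_out", "body": {
  "moves": [
    [0,0,-0.2,0,-1],
    [0,0,-0.4,0,-1],
    [0,0,-0.5,0,-1],
    [0,0,-0.5,0,-1],
    [0,0,-0.5,0,-1]
  ]
}}

```text
clock: 36.85
eef_pos: [0.4262, 0.2087, 0.2258]
tool_rot: [0.999, 0.041, -0.001, 0.0]
ft_force: [-0.7, -0.0, -2.0]
grip_width: 0.0141
```

```bash
python3 - <<'E'
from h import *
m=imaging.camera_model('wrist');im=imaging.camera('wrist');cv2.imwrite('pics/w28.png',im[...,::-1])
# orange other compartment centre
y=np.radians(-85.4);c=np.array([.6173,-.1713])+(-.054)*np.array([np.cos(y),np.sin(y)]);print(c)
plan(c[0],c[1],.23,4.6)
E
```

```text
[ 0.61296926 -0.11747394]
    [np.float64(0.469), np.float64(1.0), np.float64(-0.013), np.float64(0.001)] rows 3
    [np.float64(0.47), np.float64(1.0), np.float64(-0.013), np.float64(0.0)] rows 3
    [np.float64(0.471), np.float64(1.0), np.float64(-0.012), np.float64(0.0)] rows 3
    [np.float64(0.189), np.float64(0.402), np.float64(-0.005), np.float64(0.0)] rows 1
   end [ 0.613  -0.1175  0.23  ] 4.62
```

View pics/w28.png

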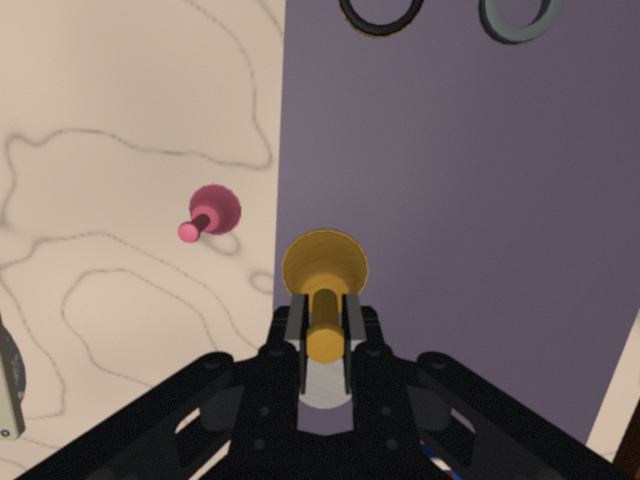

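Call:
{"method": "carry_out", "body": {
  "moves": [
    [0.05,0.1,0,0,-1],
    [0.14,0.3,0,0,-1],
    [0.26,0.55,0,0,-1],
    [0.37,0.78,-0.01,0,-1],
    [0.47,1,-0.01,0,-1]
  ]
}}

```text
clock: 37.4
eef_pos: [0.4823, 0.1114, 0.2274]
tool_rot: [0.999, 0.041, -0.001, 0.0]
ft_force: [0.2, -0.6, -1.2]
grip_width: 0.014
```

Call:
{"method": "carry_out", "body": {
  "moves": [
    [0.12,0.25,0,0,-1],
    [0.24,0.5,0,0,-1],
    [0.36,0.75,0,0,-1],
    [0.47,1,-0.01,0,-1]
  ]
}}

```text
clock: 37.8
eef_pos: [0.5371, 0.0155, 0.2281]
tool_rot: [0.999, 0.041, -0.001, 0.0]
ft_force: [0.6, 0.1, -0.4]
grip_width: 0.0138
```

Call:
{"method": "carry_out", "body": {
  "moves": [
    [0.12,0.25,0,0,-1],
    [0.24,0.5,0,0,-1],
    [0.36,0.75,0,0,-1],
    [0.47,1,-0.01,0,-1]
  ]
}}

```text
clock: 38.2
eef_pos: [0.592, -0.0804, 0.2289]
tool_rot: [0.999, 0.041, -0.001, -0.0]
ft_force: [1.1, 0.5, -2.1]
grip_width: 0.014
```

```bash
python3 - <<'E'
from h import *
plan(.613,-.1175,.21,4.6)
E
```

```text
[np.float64(0.179), np.float64(0.387), np.float64(0.189), np.float64(0.001)] rows 1
   end [ 0.613  -0.1175  0.21  ] 4.59
```

Call:
{"method": "carry_out", "body": {
  "moves": [
    [0.1,0.2,0,0,-1],
    [0.16,0.3,0.05,0,-1],
    [0.18,0.35,0.1,0,-1],
    [0.18,0.35,0.15,0,-1],
    [0.18,0.35,0.17,0,-1],
    [0.18,0.35,0.17,0,-1]
  ]
}}

```text
clock: 38.8
eef_pos: [0.612, -0.1108, 0.2126]
tool_rot: [0.999, 0.042, -0.001, -0.0]
ft_force: [-0.4, 0.0, -1.7]
grip_width: 0.014
```

```bash
python3 - <<'E'
from h import *
plan(.613,-.1175,.135,4.6)
m=imaging.camera_model('wrist');im=imaging.camera('wrist');cv2.imwrite('pics/w29.png',im[...,::-1])
E
```

```text
[np.float64(0.004), np.float64(0.068), np.float64(0.776), np.float64(0.002)] rows 2
   end [ 0.613  -0.1175  0.135 ] 4.61
```

View pics/w29.png

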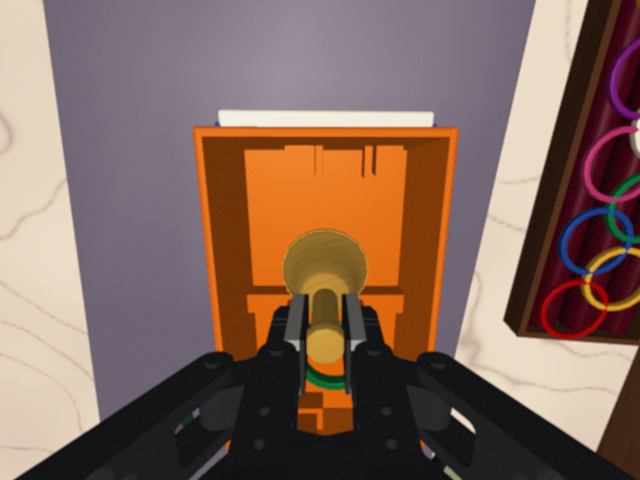

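Call:
{"method": "carry_out", "body": {
  "moves": [
    [0,0.05,0.2,0,-1],
    [0,0.05,0.4,0,-1],
    [0,0.05,0.55,0,-1],
    [0,0.05,0.67,0,-1],
    [0,0.05,0.73,0,-1],
    [0,0.05,0.75,0,-1],
    [0,0.05,0.75,0,-1]
  ]
}}

```text
clock: 39.55
eef_pos: [0.6134, -0.1167, 0.1386]
tool_rot: [0.999, 0.041, 0.0, 0.0]
ft_force: [0.4, -0.4, -1.2]
grip_width: 0.0142
```

Call:
{"method": "carry_out", "body": {
  "moves": [
    [0,0,0.03,0,-1],
    [0,0,0.05,0,-1],
    [0,0,0.06,0,-1],
    [0,0,0.06,0,-1]
  ]
}}

```text
clock: 39.95
eef_pos: [0.6131, -0.1168, 0.1321]
tool_rot: [0.999, 0.041, -0.0, -0.0]
ft_force: [0.5, 0.6, -1.3]
grip_width: 0.0141
```

Call:
{"method": "carry_out", "body": {
  "moves": [
    [0,0,0.02,0,-1],
    [0,0,0.035,0,-1],
    [0,0,0.035,0,-1],
    [0,0,0.035,0,-1]
  ]
}}

```text
clock: 40.35
eef_pos: [0.6131, -0.1168, 0.1286]
tool_rot: [0.999, 0.041, -0.0, -0.0]
ft_force: [-0.5, -0.5, -1.2]
grip_width: 0.0141
```

Call:
{"method": "carry_out", "body": {
  "moves": [
    [0,0,0.01,0,-1],
    [0,0,0.015,0,-1],
    [0,0,0.015,0,-1]
  ]
}}

```text
clock: 40.65
eef_pos: [0.6132, -0.1168, 0.1272]
tool_rot: [0.999, 0.041, 0.0, 0.0]
ft_force: [-0.2, 0.6, -1.9]
grip_width: 0.014
```

Call:
{"method": "carry_out", "body": {
  "moves": [
    [0,0,0.01,0,-1],
    [0,0,0.01,0,-1],
    [0,0,0.01,0,-1]
  ]
}}

```text
clock: 40.95
eef_pos: [0.6133, -0.1169, 0.1271]
tool_rot: [0.999, 0.041, 0.0, 0.0]
ft_force: [-3.1, -0.2, 5.5]
grip_width: 0.0138
```

Contact. I'll open gently to about 45 mm, then lift straight up.

Call:
{"method": "carry_out", "body": {
  "moves": [
    [0,0,0,0,-0.5],
    [0,0,0,0,-0.3],
    [0,0,0,0,0.05],
    [0,0,0,0,0.05],
    [0,0,0,0,0.05],
    [0,0,-0.2,0,0.05],
    [0,0,-0.6,0,0.05],
    [0,0,-1,0,0.05],
    [0,0,-1,0,0.05],
    [0,0,-1,0,0.05]
  ]
}}

```text
clock: 41.95
eef_pos: [0.614, -0.1169, 0.2276]
tool_rot: [0.999, 0.041, 0.002, 0.0]
ft_force: [-0.6, 0.1, -0.8]
grip_width: 0.0448
```

Call:
{"method": "carry_out", "body": {
  "moves": [
    [-1,-0.6,-0.3,0,0.05],
    [-1,-0.6,-0.3,0,0.05],
    [-1,-0.6,-0.3,0,0.05],
    [-1,-0.6,-0.3,0,0.05]
  ]
}}

```text
clock: 42.35
eef_pos: [0.5059, -0.0641, 0.2557]
tool_rot: [0.999, 0.042, -0.001, -0.0]
ft_force: [0.9, -0.6, 0.4]
grip_width: 0.0448
```

Call:
{"method": "carry_out", "body": {
  "moves": [
    [-1,-0.6,-0.3,0,0.05],
    [-1,-0.6,-0.3,0,0.05],
    [-1,-0.6,-0.3,0,0.05],
    [-1,-0.6,-0.3,0,0.05]
  ]
}}

```text
clock: 42.75
eef_pos: [0.4029, -0.0131, 0.2861]
tool_rot: [0.999, 0.042, -0.0, -0.0]
ft_force: [1.0, 0.6, 0.2]
grip_width: 0.0449
```

```bash
python3 - <<'E'
from h import *
im=imaging.camera('top')[140:320,110:530];cv2.imwrite('pics/t30.png',cv2.resize(im[...,::-1],None,fx=1.9,fy=1.9,interpolation=2))
im=imaging.camera('scene')[160:400,170:490];cv2.imwrite('pics/s30.png',cv2.resize(im[...,::-1],None,fx=2.5,fy=2.5,interpolation=2))
o=bot.get_obs();print(o['clock'],o['ft_force'],o['grip_width'])
E
```

```text
42.85 [ 0.40696103 -0.54540031  0.98616032] 0.04488222867313932
```

View pics/t30.png

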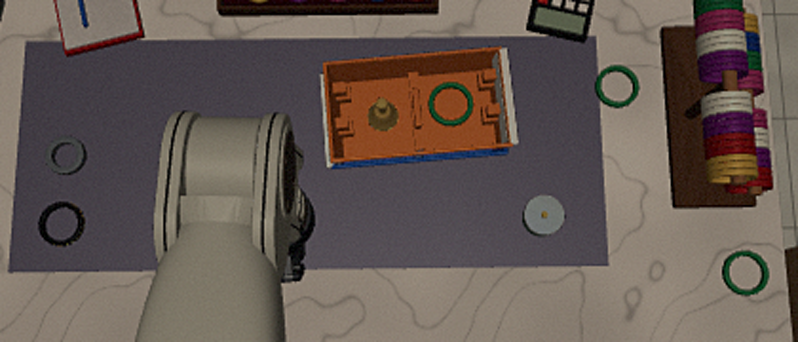

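View pics/s30.png

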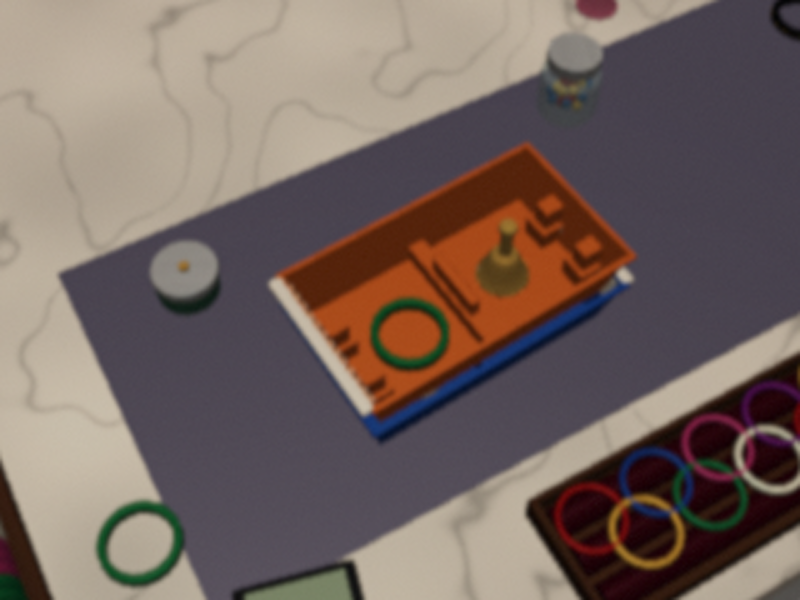

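Call:
{"method": "carry_out", "body": {
  "moves": [
    [0,0,0,0,0.05],
    [0,0,0,0,0.05],
    [0,0,0,0,0.05]
  ]
}}

```text
clock: 43.15
eef_pos: [0.4046, -0.014, 0.2855]
tool_rot: [0.999, 0.041, -0.001, -0.0]
ft_force: [-0.2, -0.7, 0.8]
grip_width: 0.0448
```

```bash
python3 -c "
from workcell import order
print(order.job_done())"
```

```text
the job is handed in; nothing more can be done
None
```

Both orders are made up in the sequence asked, and I handed the job in at about 43 s with no verdict reported.

- **Blue tray:** the white and red bangles lie flat, one to a compartment.
- **Stacking:** the orange tray was turned end for end and set on the blue one. It made contact 46 mm above where I picked it up, so it is on the lugs and not nested.
- **Orange tray:** the nearest green bangle (0.695 m from the base) lies flat in one compartment and the brass bell stands upright in the other. Each was lowered to contact before I released it.

**Last checks:** the final top and scene pictures show the bell upright, the green bangle flat, and the other two green bangles, the tin, jar, black bangle, ring gauge and pink bell still in place. The gripper is open and clear, reading under 1.5 N. The highest force reading I saw was about 7 N.

**Limits and disagreements:**
- I judged the orange tray level from its contact height and wrist views; I did not measure its tilt separately.
- The tray rim measured about 154 mm wide in the images against the stated 162 mm, so I positioned from the grip tabs, lugs and lip.
- The gripper read about 1–4 mm narrower than the parts it held.

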